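# Turn the grinder spindle's flat up and slide its tray into the set-screw station

## Task

Find the milled flat on the spindle by feel or sight and turn the spindle in its bearings until the flat faces straight up. Then take the tray by its upright tab and slide it, loaded, fully home in the slotted holder, so that the bridge passes over the flat. Let go, and leave everything else where it stands.

Things in the scene. Friction and masses are not known exactly. Their poses are not given: they have to be found in the camera images.
- spindle_mid (a point): Middle of a steel spindle's thick part, on its axis, 80 mm above the table. It lies level in two bearing blocks on the tray; 76 mm long, 32 mm diameter, one flat milled along it 10 mm from the axis (26 mm across there). x: the axis, away from the tab; z: out of the flat, at the start 57 to 180 degrees from up, either way. Turns freely about x, light friction (0.06 N m), stays where left.
- tray_tab (a point): Grip point in the upright tab of the loose aluminium tray: tab 14 mm thick (y), 24 mm long (x), top 78 mm above the table; the point is at its middle, 55 mm above the table. x: along the tray towards the spindle, z: up. The spindle's middle is 93 mm ahead and 25 mm higher. Bearing blocks 90 mm high, 14 mm long, 24 mm wide (44 at the foot), 46 and 140 mm ahead. Slides on the table, 0.85 kg in all.
- tray_front (a point): Middle of the front edge of the tray's plate, the end that enters the holder first, 165 mm ahead of the tab's point; half-way up the 10 mm thick plate, which is 180 mm long and 80 mm wide. Same axes as the tab. Between plate and spindle are 54 mm of free height for fingers. Squeezing the spindle with a pad near the flat pulls the flat square to the pad (26 mm; 32 mm on the round).
- holder_home (a point): Where the tab's grip point is when the tray is fully home in the fixed grey slotted holder, its front against the end stop; x points into the slot, axes as the tray's when home. The jug and the tin stand left and right of the holder's flared guides, about 120 mm off the slot's centre line, 65 to 75 mm ahead of this point.
- holder_mouth (a point): Start of the slot, mid-way between its rails, 5 mm above the table, 55 mm ahead of the home point; same axes. Rails 84 mm apart, 20 mm high, with steel lips 13 mm above the table that reach over the tray's edges; the end stop is 110 mm further in. Flared guides in front widen from 84 to about 113 mm over 35 mm. Holder is 150 mm wide over its feet.
- bridge_tongue (a point): Middle of the underside of the tongue, 92.5 mm above the table, under the holder's bridge; 45 mm past the slot's start. Tongue 16 mm wide, 26 mm long. It passes over the bearing blocks, and over the spindle with its flat up, but stops a spindle whose flat is not up. Bridge 125 mm high (screw on it to 167 mm), 26 mm long, 108 mm wide.
- jug: Bystander: open steel jug with handle, 64 mm diameter, 75 mm high; origin under its centre.
- tin: Bystander: plain can, 58 mm diameter, 85 mm high; origin under its centre.
- tamper: Bystander: steel tamper standing on its 58 mm disc, 90 mm high; origin under its centre.
- jar: Bystander: amber jar, 60 mm diameter, 100 mm high; origin under its centre.
- burr: Bystander: steel ring, 64 mm outside, 24 mm high; origin under its centre.
- driver: Bystander: screwdriver lying on the table, about 200 mm long.
- spanner: Bystander: spanner lying on the table, about 160 mm long.
- motor: Fixed bystander: upright grinder motor, 96 mm diameter, 140 mm high; origin under its centre.
Things that resemble listed ones, but are neither listed nor needed, are in the scene too. Leave any pink or red look-alike of the part that bears spindle_mid alone. Of the things shaped like the part that bears holder_home, the grey one is meant.

How it is judged:
On the way, in this order (a step that is already met when the one before it is completed fails the run):
1. the spindle's flat faces up within 10 degrees while the tray is still outside the holder (angle between spindle_mid's own z axis and vertical below 0.175 rad and x of tray_tab in the frame of holder_home below -0.1 m), for 0.2 s.
2. the tray is home in the holder (x of tray_tab in the frame of holder_home above -0.005 m and distance between tray_tab and holder_home below 0.008 m), for 0.2 s.
At the end, for the whole second after the job is handed in: The tray stands flat in the slotted holder, fully home (within 5 mm of the end stop, its tab within 8 mm of the home point and square within 3 degrees), and the spindle's flat faces up within 10 degrees (all of step 2 and angle between spindle_mid's own z axis and vertical below 0.175 rad and angle between the x axis of tray_tab and the x axis of holder_home, either way round below 0.06 rad and angle between tray_tab's own z axis and vertical below 0.04 rad); the robot touches nothing.
It fails at once if a bystander is moved by more than 20 mm or knocked over (distance of any of jug, tin, tamper, jar, burr, driver, spanner from where it was at the start of the episode above 0.02 m or angle between any of jug, tin, tamper, jar's own z axis and vertical above 0.5 rad).
It also fails if it takes over 72 s, if anything falls off the work surface, if the arm or the gripper's body presses on something with over 40 N, if the wrist force passes 120 N, or if a joint passes its speed limit or range.

## Robot

A 7-joint arm with a two-finger parallel gripper is mounted at the origin on the work surface. World frame = base frame: x ahead of the robot, y to its left, z up, the work surface at z = 0. Lengths are in m, angles in rad, forces in N, time in s.
With the tool pointing down it reaches from about 0.425 to 0.925 m from the base axis. Payload 6.8 kg.
Tool frame: the origin (TCP) lies at the very end of the fingers, on their centre line; the grasp point (between the pads) lies 19 mm behind it; z points along the fingers, y is the line along which they close (so a half turn about z gives the same grasp; the last joint's range is limited). The gripper opens to 85 mm and grips with 20 to 120 N. Pads are 22 mm wide; open, the fingers measure 114 mm over their backs; the gripper's body (76 mm by 85 mm) begins 54 mm behind the grasp point. The pads swing forward as they close: fully open they stand 13 mm farther back than shut.
Start: joints at [-1.451, 0.477, 0.022, 1.555, -0.011, 1.109, -0.083], TCP at [0.152, 0.658, 0.199] pointing down, gripper open.
Joint ranges: [-2.96, 2.96], [-0.34, 2.1], [-1.41, 1.46], [0.24, 2.44], [-1.37, 4.51], [0.17, 1.92], [-2.96, 2.96]. Speed limits (rad/s): [2.39, 2.39, 3.14, 3.14, 3.14, 3.14, 3.14].

## Interface

Orientations are given as a unit quaternion [w, x, y, z].
In Python, from station import telemetry, viewer, job, search_frame, cut_out gives the robot as it stands. The module is installed in compiled form; this text tells all that it offers.
- The arm moves only by the shell command python3 -m crank 'ROWS' [FORCE]. ROWS is JSON, a list of rows, each an object with "delta_rot": the turn, a rotation vector about the tool's x, y, z in degrees, a list of three; "xyz": the shift along the tool's x, y, z in m, a list of three; "fingers": the gripper command: -1 is fully open, 1 is shut, values between are in proportion. In form: [{"delta_rot": [ax, ay, az], "xyz": [dx, dy, dz], "fingers": fingers}, ...]. A call has 1 to 10 rows; each row is the pose to reach, as a shift and turn from the pose commanded when the call began, along the tool's axes at that moment; what a row does not reach only later rows make up. A row lasts 1/10 s, in which the tool goes at most 50 mm and 8.59 degrees, less where a joint would pass 70% of its speed; a pose out of reach is approached as far as the arm can. A call with a gripper value outside its range is refused whole. The fingers move at their own pace and stop on an object; FORCE is the grip in N (left out, the last holds). Time passes only in rows, so rows that repeat a pose let the fingers close. It gives the time, the measured TCP pose, the force, the opening and the grip force at its end, in the units of the state.
- telemetry.get_obs(): the state, without advancing time (a new reading comes with each control period).
- viewer.read_camera(name): name is "scene" or "top" or "wrist"; returns a dict with "img" (480x640x3 uint8, red, green, blue), "fx", "fy", "cx", "cy" (pixels), "k1" (the pictures are not rectified: a ray, as slopes to the right and down, at radius r is drawn at 1 + k1 r^2 times it, then the intrinsics apply), "origin" and "rotation" of the camera in the world. Camera axes: x right, y up, looking along -z (the intrinsics and any distortion apply to the point x, -y, -z); pixel columns grow to the right and rows downward; lengths in m; the calibration is good to about 2 mm. A picture is of the moment at which its call begins. There is no depth.
- job.hand_in(): hands the job in; it is judged then, once.
Trained networks look in the newest picture that a camera, given by its name, has taken for a name from the list of things; names that differ only in an ending like _2 or _b are one class to them, and where a whole thing is asked for, a point or a joint stands for the part that bears it (a point fixed in the world has none). Each returns a list of dicts, best first, with "score" (0 to 1); they miss things now and then, are a little off and sometimes report something else, mostly with a low value. They report only what shows in the picture. A call takes as long as a camera call. They do not tell look-alikes from the thing itself.
- search_frame(camera, thing): "pixel" ([column, row] in pixels, amid what is visible of it).
- cut_out(camera, thing): "pixels" (480x640 bool, what is visible of it) and "pixel" ([column, row] in pixels, amid what is visible of it).
The state is a dict: "t": time; "q": joint angles; "joint_vel": joint speeds; "joint_torque": joint torques, N m; "eef_pos": TCP position; "tool_rot": TCP orientation; "contact_force": force on the tool from outside, world axes, zero at the start; "torque": the same for the moment, N m; "gripper_width": opening from 0.0 (shut) to 1.0 (fully open); "grasp_force": force on a finger pad.
Only numpy, scipy, OpenCV 4.12 (cv2) and the standard library are available. Lean on these libraries where they do the work, as an engineer would, in place of code of your own. Each camera call takes 0.05 s, during which the arm holds its last target. There are 200 camera calls.

## Working session

There is one attempt and no reset: what is moved stays moved. The work goes in short steps, Python scripts to look and compute and a shell command to move; the robot and the scene stay as the last step left them, time stands still between calls to the robot, and variables do not carry over. Pictures are saved under pics/ and viewed, at most 10 in all, crops included, and the job is handed in when it is done.

```bash
mkdir -p pics
cat > h.py <<'E'
import numpy as np, cv2
from station import telemetry, viewer, job, search_frame, cut_out
from scipy.spatial.transform import Rotation as R
def ray(c,px):
    u=np.array([(px[0]-c['cx'])/c['fx'],(px[1]-c['cy'])/c['fy']]); s=u.copy()
    for _ in range(20): s=u/(1+c['k1']*(s@s))
    d=np.array(c['rotation'])@np.array([s[0],-s[1],-1]); return np.array(c['origin']),d
def onz(c,px,z):
    o,d=ray(c,px); return o+d*(z-o[2])/d[2]
def proj(c,p):
    q=np.array(c['rotation']).T@(np.array(p)-np.array(c['origin'])); s=np.array([q[0],-q[1]])/-q[2]
    s=s*(1+c['k1']*(s@s)); return np.array([c['fx']*s[0]+c['cx'],c['fy']*s[1]+c['cy']])
def tri(c1,p1,c2,p2):
    o1,d1=ray(c1,p1);o2,d2=ray(c2,p2)
    A=np.stack([d1,-d2],1);t=np.linalg.lstsq(A,o2-o1,rcond=None)[0]
    a=o1+d1*t[0];b=o2+d2*t[1];return (a+b)/2,np.linalg.norm(a-b)
def save(n,im): cv2.imwrite('pics/'+n,im[...,::-1])
def toolto(dp):
    o=telemetry.get_obs(); q=o['tool_rot']; r=R.from_quat([q[1],q[2],q[3],q[0]]); return r.inv().apply(dp),r
E
python3 - <<'E'
from h import *
np.set_printoptions(precision=4,suppress=True)
o=telemetry.get_obs(); print(o['eef_pos'],o['tool_rot'],o['gripper_width'])
print(toolto([1,0,0])[1].as_matrix())
C={}
for n in ['scene','top']:
    C[n]=viewer.read_camera(n); save(n+'0.png',C[n]['img']); print(n,C[n]['origin'],C[n]['fx'],C[n]['k1'])
Z=dict(spindle_mid=.08,tray_tab=.055,tray_front=.005,holder_home=.055,holder_mouth=.005,bridge_tongue=.0925,jug=.04,tin=.04,tamper=.04,jar=.05,burr=.012,driver=.01,spanner=.005,motor=.07)
for t,z in Z.items():
    for n in C:
        for d in search_frame(n,t)[:3]: print(t,n,np.round(d['score'],2),np.round(d['pixel'],1),onz(C[n],d['pixel'],z)[:2])
E
```

```text
[0.1523 0.6569 0.1979] [-0.      0.1136  0.9935 -0.0009] 1.002508766363339
[[-0.9742  0.2258 -0.0003]
 [ 0.2258  0.9742 -0.0018]
 [-0.0001 -0.0018 -1.    ]]
scene [ 1.5272 -0.1094  1.0724] 514.8203266113468 -0.13187478710389336
top [0.3205 0.0715 1.4136] 538.9303352107736 0.00551310399358736Traceback (most recent call last):
  File "<stdin>", line 11, in <module>
  File "h.py", line 9, in onz
    o,d=ray(c,px); return o+d*(z-o[2])/d[2]
        ~~~^^^^^^
  File "h.py", line 7, in ray
    d=np.array(c['rotation'])@np.array([s[0],-s[1],-1]); return np.array(c['origin']),d
      ~~~~~~~~~~~~~~~~~~~~~~~^~~~~~~~~~~~~~~~~~~~~~~~~~
ValueError: matmul: Input operand 1 has a mismatch in its core dimension 0, with gufunc signature (n?,k),(k,m?)->(n?,m?) (size 3 is different from 4)
```

```bash
sed -i "s/np.array(c\['rotation'\])/rm(c)/g; 3a def rm(c): q=c['rotation']; return R.from_quat([q[1],q[2],q[3],q[0]]).as_matrix()" h.py
python3 - <<'E'
from h import *
np.set_printoptions(precision=4,suppress=True)
C={}
for n in ['scene','top']:
    C[n]=viewer.read_camera(n)
Z=dict(spindle_mid=.08,tray_tab=.055,tray_front=.005,holder_home=.055,holder_mouth=.005,bridge_tongue=.0925,jug=.04,tin=.04,tamper=.04,jar=.05,burr=.012,driver=.01,spanner=.005,motor=.07)
for t,z in Z.items():
    for n in C:
        for d in search_frame(n,t)[:3]: print(t,n,np.round(d['score'],2),np.round(d['pixel'],1),onz(C[n],d['pixel'],z)[:2])
E
```

```text
spindle_mid scene 0.83 [211.9 236.3] [ 0.4252 -0.236 ]
spindle_mid scene 0.75 [381.5 185. ] [0.2839 0.2988]
spindle_mid scene 0.58 [303.4 246.5] [0.514  0.0145]
spindle_mid top 0.89 [341.7 245.8] [ 0.5218 -0.0014]
spindle_mid top 0.84 [219.2 343.3] [0.2784 0.2934]
spindle_mid top 0.63 [436.9 285.2] [ 0.4267 -0.2389]
tray_tab scene 0.98 [218.2 250.1] [ 0.4588 -0.2227]
tray_tab scene 0.75 [374.5 196.2] [0.3047 0.2723]
tray_tab scene 0.69 [298.1 263.9] [ 0.5534 -0.007 ]
tray_tab top 0.97 [225.7 348.4] [0.2655 0.2811]
tray_tab top 0.95 [421.6 288.4] [ 0.42   -0.2057]
tray_tab top 0.73 [338.3 257. ] [0.4966 0.0056]
tray_front scene 0.74 [298.7 262.2] [0.4991 0.0007]
tray_front scene 0.7 [377.1 197.7] [0.2538 0.2975]
tray_front scene 0.62 [219.3 246.7] [ 0.3923 -0.2245]
tray_front top 0.95 [223.3 347.3] [0.2661 0.295 ]
tray_front top 0.78 [339.  255.1] [0.5082 0.0014]
tray_front top 0.56 [422.3 286.2] [ 0.4295 -0.2179]
holder_home scene 0.94 [377.7 319.7] [0.7787 0.1592]
holder_home scene 0.68 [469.5 212.7] [0.4346 0.539 ]
holder_home scene 0.49 [299.1 262.2] [ 0.5475 -0.0033]
holder_home 
[... 1033 characters left out ...]
r top 0.7 [339.  255.1] [0.5035 0.0032]
jar scene 0.62 [417.1 219.5] [0.4305 0.3726]
jar scene 0.61 [382.3 320. ] [0.778  0.1716]
jar scene 0.24 [300.7 265.7] [ 0.5567 -0.0004]
jar top 0.57 [195.7 274.5] [0.447  0.3649]
burr scene 0.77 [166.9 259.1] [ 0.424  -0.3792]
burr scene 0.72 [310.3 338. ] [ 0.7726 -0.0097]
burr top 0.78 [491.8 291.4] [ 0.4181 -0.3985]
driver scene 0.86 [142.5 310. ] [ 0.6055 -0.4394]
driver top 0.93 [500.6 211.7] [ 0.6318 -0.4309]
spanner scene 0.84 [448.2 276.7] [0.6319 0.4057]
spanner scene 0.39 [412.  303.7] [0.7068 0.2761]
spanner top 0.89 [186.6 205.3] [0.6352 0.4081]
motor scene 0.96 [247.9 318.5] [ 0.7297 -0.1568]
motor top 0.81 [400.  173.3] [ 0.7153 -0.1514]
```

View pics/top0.png

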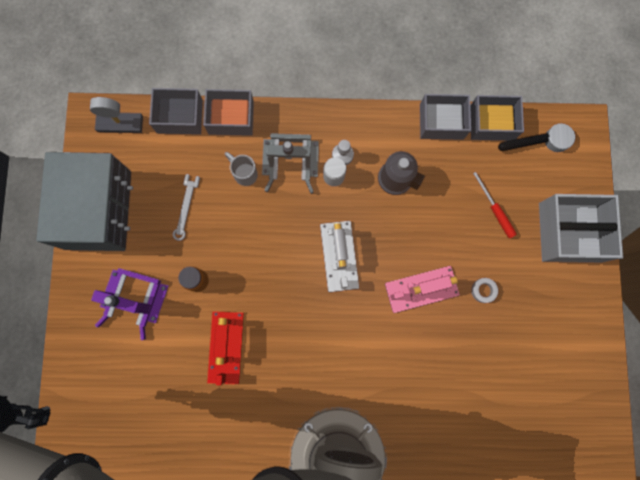

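View pics/scene0.png

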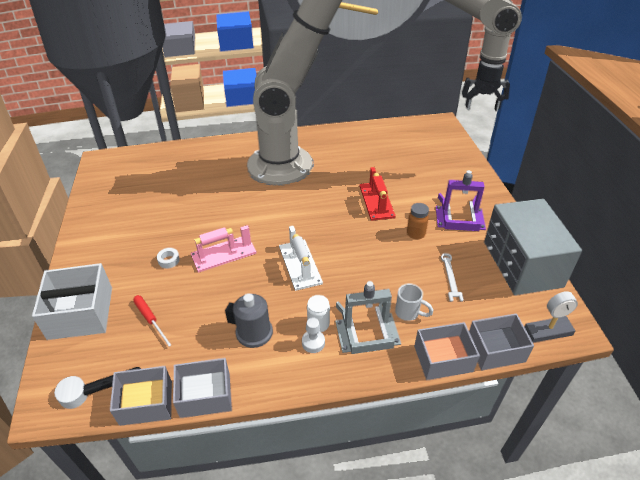

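Run:
```python
from h import *
t=cv2.imread('pics/top0.png')[...,::-1]; s=cv2.imread('pics/scene0.png')[...,::-1]
f=lambda im,x,y,w,h,k: cv2.resize(im[y:y+h,x:x+w],(w*k,h*k),interpolation=cv2.INTER_CUBIC)
a=f(t,305,212,66,90,6)  # 396x540
b=f(s,270,222,66,75,6)
out=np.zeros((540,792,3),np.uint8); out[:,:396]=a; out[:450,396:]=b
save('crop1.png',out)
```

```text
(no output)
```

View pics/crop1.png

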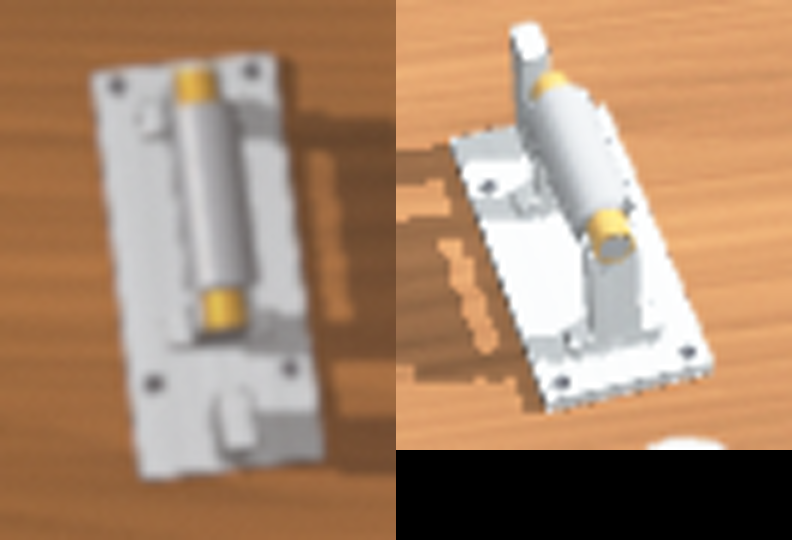

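Shown: the aluminium tray (top px ~[340,255]) with its tab nearer the robot (top px ~[344,282]), and gold-ended spindle ahead of it. Candidates for the tray are grey [340,255], pink [422,288] and red [226,348]; the grey aluminium one is meant. Candidates for the holder are grey [291,152] and purple [133,300]; the grey one is meant, and its flares face the robot.

Run:
```python
from h import *
np.set_printoptions(precision=4,suppress=True)
c=viewer.read_camera('top')
P=[onz(c,p,.01)[:2] for p in [(320.5,224),(351.2,221.5),(358.7,288.3),(328.7,291.7)]]
print(P); print((P[0]+P[1])/2,(P[2]+P[3])/2)
d=(P[0]+P[1]-P[2]-P[3]);print(np.degrees(np.arctan2(d[1],d[0])))
print(onz(c,(344.5,282),.078))
print(np.array(toolto([.30,-.60,.15])[0]), telemetry.get_obs()['contact_force'])
s,tp=viewer.read_camera('wrist'),telemetry.get_obs(); 
q=toolto([0,0,0])[1]; print(q.inv().apply(np.array(s['origin'])-tp['eef_pos']), q.inv().as_matrix()@rm(s), s['fx'])
a=cv2.imread('pics/top0.png')[...,::-1][120:205,250:330]
save('crop2.png',cv2.resize(a,None,fx=7,fy=7,interpolation=cv2.INTER_CUBIC))
```

```text
[array([0.5898, 0.0515]), array([ 0.598, -0.03 ]), array([ 0.4211, -0.0504]), array([0.4112, 0.0276])]
[0.5939 0.0107] [ 0.4162 -0.0114]
7.092216348209539
[ 0.4313 -0.0092  0.078 ]
[-0.4278 -0.5167 -0.15  ] [-0.0113  1.0865  0.4891]
[ 0.0751 -0.0001 -0.1745] [[-0.0005  0.9538  0.3006]
 [ 1.      0.0001  0.0014]
 [ 0.0013  0.3006 -0.9538]] 394.0343146677286
```

View pics/crop2.png

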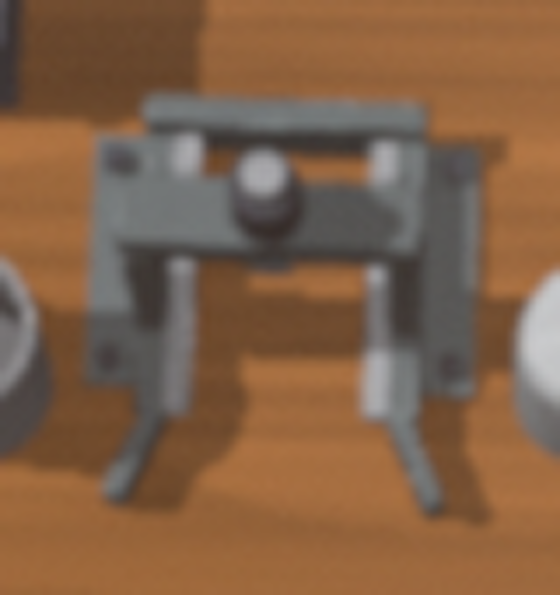

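Crop shows the grey holder with mouth facing the robot: lip starts at top px ≈[275,179] and [304,180], guide tips at [267,191] and [312,193]. Now moving the wrist camera over the tray.

```bash
python3 -m crank '[{"delta_rot":[0,0,-5],"xyz":[-0.06,-0.04,-0.08],"fingers":-1},{"delta_rot":[0,0,-5],"xyz":[-0.3,-0.19,-0.08],"fingers":-1},{"delta_rot":[0,0,-10],"xyz":[-0.3,-0.19,-0.08],"fingers":-1},{"delta_rot":[0,0,-10],"xyz":[-0.3,-0.19,-0.08],"fingers":-1},{"delta_rot":[0,0,-10],"xyz":[-0.3,-0.19,-0.08],"fingers":-1},{"delta_rot":[0,0,-10],"xyz":[-0.3,-0.19,-0.08],"fingers":-1},{"delta_rot":[0,0,-20],"xyz":[-0.3,-0.19,-0.08],"fingers":-1},{"delta_rot":[0,0,-20],"xyz":[-0.3,-0.19,-0.08],"fingers":-1},{"delta_rot":[0,0,-20],"xyz":[-0.3,-0.19,-0.08],"fingers":-1}]'
python3 -c "
from h import *
o=telemetry.get_obs();print(o['q'],o['eef_pos'],toolto([.48-o['eef_pos'][0],-o['eef_pos'][1],.28-o['eef_pos'][2]])[0],toolto([0,0,0])[1].as_matrix()[:,0])"
```

```text
t: 2.65
eef_pos: [0.4063, 0.4005, 0.28]
tool_rot: [0.001, -0.057, 0.998, -0.0]
contact_force: [0.1, 1.1, 0.7]
gripper_width: 0.997
grasp_force: 0.0
[-0.97295479  0.23498068  0.10175686  1.71731452 -0.02315604  1.18897933
  0.81885624] [0.40628386 0.40047704 0.2799523 ] [-2.79085434e-02 -4.06247460e-01  2.19942592e-04] [-0.99356882 -0.1131991  -0.00263814]
```

```bash
python3 -m crank '[{"delta_rot":[0,0,0],"xyz":[-0.04,-0.2,0],"fingers":-1},{"delta_rot":[0,0,0],"xyz":[-0.04,-0.2,0],"fingers":-1},{"delta_rot":[0,0,0],"xyz":[-0.04,-0.2,0],"fingers":-1},{"delta_rot":[0,0,0],"xyz":[-0.028,-0.406,0],"fingers":-1},{"delta_rot":[0,0,0],"xyz":[-0.028,-0.406,0],"fingers":-1},{"delta_rot":[0,0,0],"xyz":[-0.028,-0.406,0],"fingers":-1},{"delta_rot":[0,0,0],"xyz":[-0.028,-0.406,0],"fingers":-1},{"delta_rot":[0,0,0],"xyz":[-0.028,-0.406,0],"fingers":-1},{"delta_rot":[0,0,0],"xyz":[-0.028,-0.406,0],"fingers":-1}]'
python3 - <<'E'
from h import *
np.set_printoptions(precision=4,suppress=True)
c=viewer.read_camera('wrist'); save('w1.png',c['img']); t=viewer.read_camera('top'); print(telemetry.get_obs()['q'])
np.save('w1.npy',c,allow_pickle=True)
for n,z in dict(tray_tab=.055,spindle_mid=.08,tray_front=.005,holder_mouth=.005).items():
    for d in search_frame('wrist',n)[:2]: print(n,d['score'],d['pixel'],onz(c,d['pixel'],z))
E
```

```text
t: 3.55
eef_pos: [0.4787, -0.0006, 0.2793]
tool_rot: [0.0, -0.056, 0.998, -0.001]
contact_force: [0.5, 0.1, -0.1]
gripper_width: 1.003
grasp_force: 0.0
[-0.5081  0.0632  0.393   1.9266 -0.0267  1.1564  1.5834]
tray_tab 0.81 [127.1, 115.1] [ 0.4223 -0.1976  0.055 ]
tray_tab 0.63 [314.7, 203.2] [ 0.4896 -0.0051  0.055 ]
spindle_mid 0.71 [72.7, 117.9] [ 0.4285 -0.2375  0.08  ]
spindle_mid 0.42 [636.2, 62.3] [0.321  0.2691 0.08  ]
tray_front 0.89 [121.8, 119.8] [ 0.4302 -0.2273  0.005 ]
tray_front 0.66 [601.6, 59.8] [0.3077 0.2851 0.005 ]
holder_mouth 0.75 [372.4, 403.9] [0.773  0.1059 0.005 ]
```

View pics/w1.png

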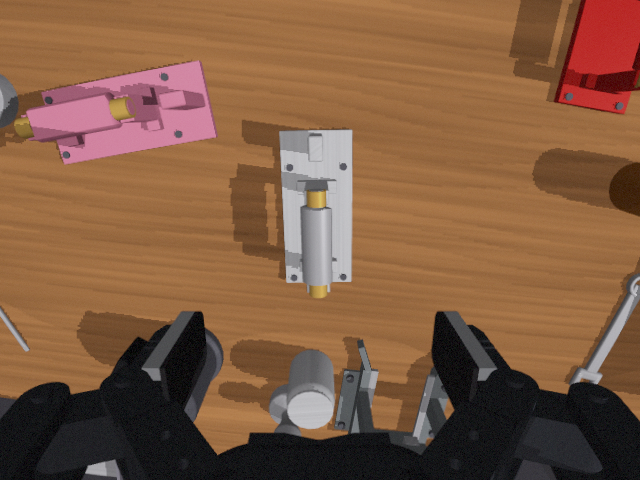

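Wrist view: grey tray with plate corners [279,131],[352,129],[351,282],[286,283], tab [316,147], spindle [317,245]; holder flares at [363,355] and [432,390], pink tray left, red tray right. Enlarging the spindle for the flat.

Run:
```python
from h import *
np.set_printoptions(precision=4,suppress=True)
c=np.load('w1.npy',allow_pickle=True).item()
P=[onz(c,p,.01)[:2] for p in [(279,131),(352,129),(351,282),(286,283)]]
b=(P[0]+P[1])/2;f=(P[2]+P[3])/2;d=f-b;print(P,b,f,np.linalg.norm(d),np.degrees(np.arctan2(d[1],d[0])))
e1=onz(c,(316.5,207),.085)[:2];e2=onz(c,(318.5,283),.085)[:2];print(e1,e2,np.degrees(np.arctan2(*(e2-e1)[::-1])))
a=cv2.resize(c['img'][120:310,270:365],None,fx=3.1,fy=3.1,interpolation=cv2.INTER_CUBIC)
s=cv2.imread('pics/scene0.png')[225:280,275:330,::-1]; s=cv2.resize(s,(490,490),interpolation=cv2.INTER_CUBIC)
out=np.zeros((600,800,3),np.uint8); out[:a.shape[0],:a.shape[1]]=a; out[:490,300:790]=s
save('crop3.png',out)
```

```text
[array([ 0.4238, -0.0521]), array([0.4128, 0.0267]), array([0.5918, 0.0502]), array([ 0.6021, -0.0287])] [ 0.4183 -0.0127] [0.5969 0.0107] 0.1801591581841458 7.465554544502612
[ 0.4866 -0.0034] [0.5648 0.0074] 7.81018775445172
```

View pics/crop3.png

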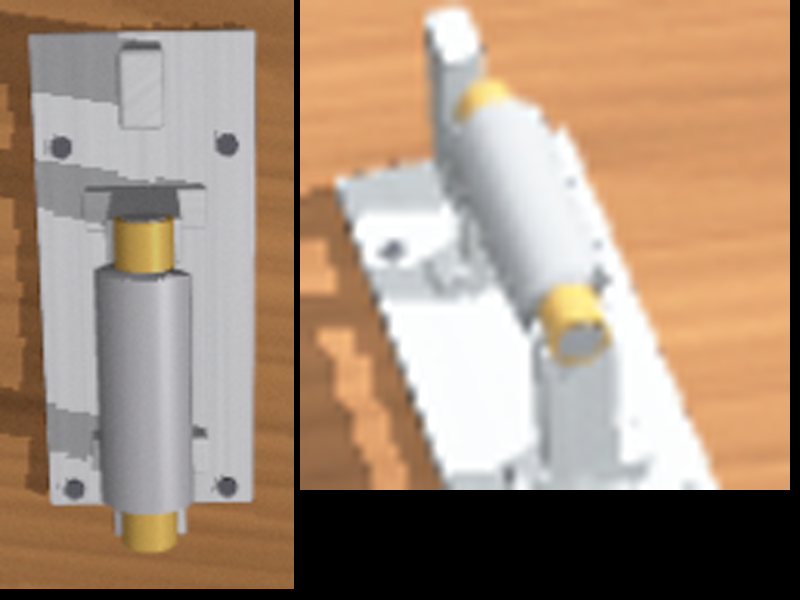

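Crop 3: the spindle looks clipped on its right side (world +y; edges at crop x 96 and 190, axis ~146), so the flat probably faces +y. Squeezing it square from above will tell by the width.

```bash
python3 -m crank '[{"delta_rot":[0,0,-1],"xyz":[-0.047,-0.003,0.04],"fingers":-1},{"delta_rot":[0,0,-1],"xyz":[-0.047,-0.003,0.08],"fingers":-1},{"delta_rot":[0,0,-1],"xyz":[-0.047,-0.003,0.12],"fingers":-1},{"delta_rot":[0,0,-1],"xyz":[-0.047,-0.003,0.16],"fingers":-1},{"delta_rot":[0,0,-1],"xyz":[-0.047,-0.003,0.19],"fingers":-1},{"delta_rot":[0,0,-1],"xyz":[-0.047,-0.003,0.22],"fingers":-1},{"delta_rot":[0,0,-1],"xyz":[-0.047,-0.003,0.22],"fingers":-1},{"delta_rot":[0,0,-1],"xyz":[-0.047,-0.003,0.22],"fingers":-1}]' 30
python3 -c "
from h import *
o=telemetry.get_obs();print(o['eef_pos']-np.array([.5255,.0014,.08]),o['q'],toolto([0,0,0])[1].as_matrix()[:,0])"
```

```text
t: 4.65
eef_pos: [0.5257, 0.009, 0.059]
tool_rot: [-0.0, -0.07, 0.998, 0.0]
contact_force: [1.0, 0.0, 0.6]
gripper_width: 1.001
grasp_force: 0.0
[ 0.0001903   0.00760702 -0.02098251] [-0.40872909  0.43706672  0.34112175  2.04765725 -0.22399522  0.69255893
  1.78740854] [-9.90151645e-01 -1.39995819e-01  9.44160572e-04]
```

```bash
python3 -m crank '[{"delta_rot":[0,0,0],"xyz":[0,0,0],"fingers":-0.2},{"delta_rot":[0,0,0],"xyz":[0,0,0],"fingers":-0.2}]' 30
python3 - <<'E'
from h import *
o=telemetry.get_obs();print(o['eef_pos'],o['q'],toolto([0,0,0])[1].as_matrix()[:,0])
c=viewer.read_camera('wrist')
p=proj(c,[.5255,.0014,.08]); q=proj(c,o['eef_pos']);print(p,q)
m=cv2.resize(c['img'][150:480,200:440],None,fx=1.8,fy=1.8); save('w2.png',m)
E
```

```text
t: 4.85
eef_pos: [0.527, 0.0083, 0.0605]
tool_rot: [0.002, -0.07, 0.998, 0.0]
contact_force: [0.4, -0.7, -0.2]
gripper_width: 0.688
grasp_force: 0.0
[0.52703369 0.00828377 0.06052918] [-0.40814996  0.4345181   0.34246604  2.04706446 -0.22422365  0.6917702
  1.78799882] [-0.99032861 -0.13870807 -0.00305169]
[305.77452003 293.64411953] [320.88107391 280.83495857]
```

View pics/w2.png

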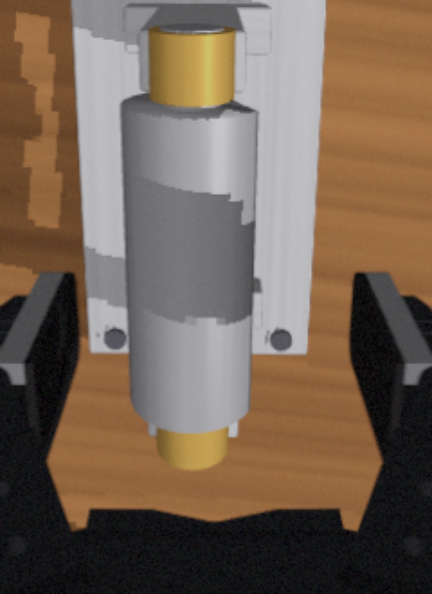

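Image: spindle left-right edges [122..256], its clipped side on the right (+y), flat near sideways/slightly below; fingers centred ~7 mm right of it. Correct and squeeze.

```bash
python3 -m crank '[{"delta_rot":[0,0,0],"xyz":[0,-0.007,0.001],"fingers":-0.2},{"delta_rot":[0,0,0],"xyz":[0,-0.007,0.001],"fingers":-0.2},{"delta_rot":[0,0,0],"xyz":[0,-0.007,0.001],"fingers":1},{"delta_rot":[0,0,0],"xyz":[0,-0.007,0.001],"fingers":1},{"delta_rot":[0,0,0],"xyz":[0,-0.007,0.001],"fingers":1},{"delta_rot":[0,0,0],"xyz":[0,-0.007,0.001],"fingers":1},{"delta_rot":[0,0,0],"xyz":[0,-0.007,0.001],"fingers":1},{"delta_rot":[0,0,0],"xyz":[0,-0.007,0.001],"fingers":1},{"delta_rot":[0,0,0],"xyz":[0,-0.007,0.001],"fingers":1}]' 30
```

```text
t: 5.8
eef_pos: [0.5266, 0.0027, 0.059]
tool_rot: [-0.0, -0.07, 0.998, 0.001]
contact_force: [-5.2, 3.7, 12.9]
gripper_width: 0.235
grasp_force: 24.2
```

```bash
python3 -m crank '[{"delta_rot":[0,0,0],"xyz":[0,0,0],"fingers":-0.1},{"delta_rot":[0,0,0],"xyz":[0,0,0],"fingers":-0.1},{"delta_rot":[0,0,0],"xyz":[0,0,0.013],"fingers":-0.1},{"delta_rot":[0,0,0],"xyz":[0,0,0.013],"fingers":-0.1},{"delta_rot":[0,0,0],"xyz":[0,0,0.013],"fingers":1},{"delta_rot":[0,0,0],"xyz":[0,0,0.013],"fingers":1},{"delta_rot":[0,0,0],"xyz":[0,0,0.013],"fingers":1},{"delta_rot":[0,0,0],"xyz":[0,0,0.013],"fingers":1},{"delta_rot":[0,0,0],"xyz":[0,0,0.013],"fingers":1},{"delta_rot":[0,0,0],"xyz":[0,0,0.013],"fingers":1}]' 30
python3 - <<'E'
from h import *
c=viewer.read_camera('wrist'); np.save('w3.npy',c,allow_pickle=True)
s=viewer.read_camera('scene')
m=cv2.resize(c['img'][130:480,210:430],None,fx=1.7,fy=1.7); m2=cv2.resize(s['img'][200:290,260:340],(400,450),interpolation=cv2.INTER_CUBIC)
out=np.zeros((600,790,3),np.uint8); out[:m.shape[0],:m.shape[1]]=m[:600]; out[:450,385:785]=m2; save('w3.png',out)
E
```

```text
t: 6.8
eef_pos: [0.5261, 0.0007, 0.0446]
tool_rot: [-0.0, -0.069, 0.998, -0.0]
contact_force: [-0.6, 1.0, -7.0]
gripper_width: 0.333
grasp_force: 30.2
```

View pics/w3.png

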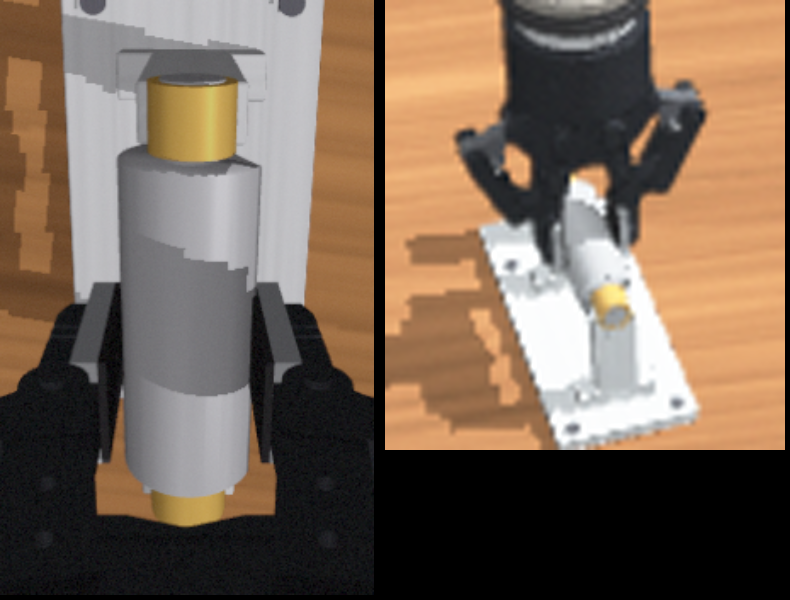

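Picture: pads snug on the spindle at w3 [122..258], slight clip still on the right. The width (0.333) is ambiguous between 26 and 32 mm, so I squeeze again at mid-depth and calibrate the reading.

```bash
python3 -m crank '[{"delta_rot":[0,0,0],"xyz":[0,0,0],"fingers":-0.1},{"delta_rot":[0,0,0],"xyz":[0,0,0],"fingers":-0.1},{"delta_rot":[0,0,0],"xyz":[0,0,-0.007],"fingers":-0.1},{"delta_rot":[0,0,0],"xyz":[0,0,-0.007],"fingers":-0.1},{"delta_rot":[0,0,0],"xyz":[0,0,-0.007],"fingers":-0.1},{"delta_rot":[0,0,0],"xyz":[0,0,-0.007],"fingers":-0.1}]' 30
python3 -m crank '[{"delta_rot":[0,0,0],"xyz":[0,0,0],"fingers":1},{"delta_rot":[0,0,0],"xyz":[0,0,0],"fingers":1},{"delta_rot":[0,0,0],"xyz":[0,0,0],"fingers":1},{"delta_rot":[0,0,0],"xyz":[0,0,0],"fingers":1}]' 30
python3 -m crank '[{"delta_rot":[0,0,0],"xyz":[0,0,0],"fingers":1},{"delta_rot":[0,0,0],"xyz":[0,0,0],"fingers":1},{"delta_rot":[0,0,0],"xyz":[0,0,0],"fingers":1},{"delta_rot":[0,0,0],"xyz":[0,0,0],"fingers":1}]' 30
```

```text
t: 7.5
eef_pos: [0.5268, 0.0009, 0.0521]
tool_rot: [0.0, -0.069, 0.998, 0.0]
contact_force: [0.0, 1.0, 0.3]
gripper_width: 0.552
grasp_force: 0.0
t: 7.9
eef_pos: [0.5265, 0.0013, 0.052]
tool_rot: [-0.0, -0.069, 0.998, 0.0]
contact_force: [-2.5, 1.7, 6.0]
gripper_width: 0.324
grasp_force: 28.8
t: 8.3
eef_pos: [0.5265, 0.0014, 0.052]
tool_rot: [-0.0, -0.069, 0.998, 0.0]
contact_force: [-2.4, 1.8, 5.1]
gripper_width: 0.321
grasp_force: 28.8
```

Run:
```python
from h import *
np.set_printoptions(linewidth=200)
w3=np.load('w3.npy',allow_pickle=True).item(); w1=np.load('w1.npy',allow_pickle=True).item()
c=viewer.read_camera('wrist'); np.save('w4.npy',c,allow_pickle=True)
for n,i,r in (('w1',w1,range(215,270,9)),('w3',w3,(228,232,236,368,378)),('w4',c,(228,232,236,368,378))):
    print(n)
    for y in r:
        lo,hi=(295,340) if n=='w1' else (274,372)
        print(y,i['img'][y,lo:hi].mean(1).astype(int)[::1 if n=='w1' else 2])
```

```text
w1
215 [190 190 191 189 190 146 101 102 109 113 122 129 131 138 142 147 153 156 159 162 166 168 171 173 181 185 195 201 203 199 190 182 172 168 161 163 141 180 191 189 193 190 189 189 189]
224 [189 184 191 190 187 157 109 101 109 112 119 125 132 134 140 147 149 156 158 162 164 170 169 173 179 185 193 203 202 198 188 183 172 170 163 163 141 178 189 189 192 188 188 188 189]
233 [188 187 187 189 189 168 114  95 104 112 119 125 130 133 138 144 150 154 158 159 162 168 170 171 175 182 189 200 201 200 191 184 175 168 163 158 143 180 189 189 193 188 191 189 189]
242 [189 186 186 192 189 187 134  97  99 112 114 120 128 134 139 144 150 153 157 160 165 164 168 170 173 181 187 197 200 197 189 183 175 168 164 159 136 178 190 187 192 188 190 188 189]
251 [188 188 184 188 188 188 156 108  97 108 112 120 128 131 136 140 148 154 156 159 165 165 169 171 172 178 185 194 198 198 190 182 176 168 164 159 135 180 188 188 191 189 187 188 188]
260 [141 138 138 139 131 103  88  83  93 104 110 116 124 130 135 140 145 151 156 159 161 165 167 168 172 177 184 192 195 196 190 185 174 170 164 158 142 114 107 108 11
[... 1530 characters left out ...]
1 173 179 183 187 196 201 202 201 194 187 181 174 171 166 161 158 145 180 188 189 192 194 190]
236 [192 189 189 122  93 102 106 110 115 120 125 129 135 137 142 146 149 153 156 158 161 162 164 167 169 171 173 176 182 188 194 200 201 200 194 187 182 175 170 166 161 159 142 180 187 189 194 194 190]
368 [ 29   9  16  25  92  83  96 105 111 112 123 126 131 136 141 147 149 154 156 160 163 166 167 166 167 168 171 172 180 182 181 182 180 177 175 170 165 163 157 154  97  78  19  14  14  24  35  18  10]
378 [ 35  17  10  77  97  78  98 105 111 118 122 126 130 135 142 142 149 152 158 162 161 164 167 166 167 169 170 175 178 179 180 179 177 175 175 168 166 161 157 137 106 105  42  20  20  35  34  17  18]
```

No flat facet shows from above at all, so it lies on the underside (|angle| ≳ 140°); tip geometry and forces show the pads end ~31 mm behind the TCP at this opening, so I was gripping too high. Going deeper.

```bash
python3 -m crank '[{"delta_rot":[0,0,0],"xyz":[0,0,0],"fingers":-0.1},{"delta_rot":[0,0,0],"xyz":[0,0,0],"fingers":-0.1},{"delta_rot":[0,0,0],"xyz":[0,0,0.016],"fingers":-0.1},{"delta_rot":[0,0,0],"xyz":[0,0,0.016],"fingers":-0.1},{"delta_rot":[0,0,0],"xyz":[0,0,0.016],"fingers":1},{"delta_rot":[0,0,0],"xyz":[0,0,0.016],"fingers":1},{"delta_rot":[0,0,0],"xyz":[0,0,0.016],"fingers":1},{"delta_rot":[0,0,0],"xyz":[0,0,0.016],"fingers":1},{"delta_rot":[0,0,0],"xyz":[0,0,0.016],"fingers":1}]' 30
```

```text
t: 9.25
eef_pos: [0.5265, 0.0008, 0.0361]
tool_rot: [-0.0, -0.069, 0.998, 0.0]
contact_force: [-2.5, -0.1, 0.3]
gripper_width: 0.337
grasp_force: 30.0
```

```bash
python3 -m crank '[{"delta_rot":[8,0,0],"xyz":[0,-0.0061,-0.0004],"fingers":1},{"delta_rot":[16,0,0],"xyz":[0,-0.0121,-0.0017],"fingers":1},{"delta_rot":[24,0,0],"xyz":[0,-0.0179,-0.0038],"fingers":1},{"delta_rot":[32,0,0],"xyz":[0,-0.0233,-0.0067],"fingers":1},{"delta_rot":[40,0,0],"xyz":[0,-0.0283,-0.0103],"fingers":1},{"delta_rot":[40,0,0],"xyz":[0,-0.0283,-0.0103],"fingers":1}]' 30
python3 - <<'E'
from h import *
np.set_printoptions(linewidth=200)
print(telemetry.get_obs()['q'])
c=viewer.read_camera('wrist'); np.save('w5.npy',c,allow_pickle=True)
for y in (200,210,220,228,236): print(y,c['img'][y,260:380].mean(1).astype(int)[::2])
E
```

```text
t: 9.85
eef_pos: [0.5321, -0.0274, 0.0475]
tool_rot: [0.024, -0.069, 0.935, -0.348]
contact_force: [3.0, -5.5, 6.7]
gripper_width: 0.3
grasp_force: 29.3
[-1.09587071  0.78998082  0.79957977  2.07294367  0.23583628  0.6830611   1.10781827]
200 [ 74  75  74  70  74  71  72  72  75  73  74  76  74  76  77  79  76  76  80  79  91  99  99 100  95 100 102 101 104 102 100 102 100 101  97  96  96  92  94  89  86  82  80  73  76  68  71  70  62
 131 139 142 134 116  95  90  96  96  97  95]
210 [ 79  77  76  72  69  72  69  70  70  71  70  72  72  74  72  72  66  71  72  71  90  96 100  99 102 103 103 102 100 103 101 101  98  95  98  95  94  92  90  88  86  83  83  74  73  72  71  67  64
 132 140 140 129 105  94  94  97  92  91  93]
220 [107 110 108 108  89  77  78  76  72  75  74  75  80  82  78  76  78  75  77  77  87  95  99 100 100 101 101 100 102  98  99 100  99 101  98  94  96  95  88  87  85  80  78  73  72  70  69  65  65
 137 138 138 127  96  94  95  93  97  93  96]
228 [ 95  99  99 103 104 109 108 106  83  72  75  75  76  78  81  86  86  88  88  89  94  95  98 101 101  98  98 102 101 100 102  99 100  98  98  97  92  95  89  90  86  80  79  74  73  73  69  64  66
 141 139 138 123  94  90  97 115 143 142 139]
236 [105 105 105 103  97  97  96  97  97  96  97 101 102 102 103 100 104 100 101 103 101 102 101 103 101 104 103  98 100 102 100 100 100  97 102  97  95  92  95  84  86  79  78  79  73  69  66  62  63
  62 132 139 138 139 143 143 141 142 143 137]
```

Run:
```python
from h import *
np.set_printoptions(linewidth=200,precision=1,suppress=True)
for n in ('w1','w4','w5'):
    c=np.load(n+'.npy',allow_pickle=True).item(); im=c['img']
    hsv=cv2.cvtColor(im,cv2.COLOR_RGB2HSV)
    g=((hsv[...,0]>17)&(hsv[...,0]<30)&(hsv[...,1]>150)&(hsv[...,2]>60)).astype(np.uint8)
    k,l,st,ce=cv2.connectedComponentsWithStats(g)
    for i in range(1,k):
        if st[i,4]>60 and 270<ce[i,0]<370:
            print(n,'gold',st[i],ce[i])
            for y in range(st[i,1]+2,st[i,1]+st[i,3],max(3,st[i,3]//4)):
                xs=np.where(l[y]==i)[0]; print('   ',y,xs.min(),xs.max(),(xs.min()+xs.max())/2) if len(xs) else 0
c=np.load('w5.npy',allow_pickle=True).item()
m=cv2.resize(c['img'][120:460,200:440],None,fx=1.7,fy=1.7,interpolation=cv2.INTER_CUBIC)
t=viewer.read_camera('top')['img'][205:300,290:390]
s=viewer.read_camera('scene')['img'][215:295,255:345]
out=np.zeros((590,800,3),np.uint8); out[:578,:408]=m[:578]; out[:290,410:715]=cv2.resize(t,(305,290),interpolation=cv2.INTER_CUBIC)
out[292:588,410:743]=cv2.resize(s,(333,296),interpolation=cv2.INTER_CUBIC)
save('w5.png',out)
```

```text
w1 gold [308 191   9  16  86] [310.9 198.9]
    193 308 314 311.0
    197 308 314 311.0
    201 308 312 310.0
    205 308 314 311.0
w1 gold [310 286   9  12  64] [312.9 291. ]
    288 310 317 313.5
    291 310 315 312.5
    294 310 318 314.0
    297 313 313 313.0
w4 gold [297 172  33  46 716] [306.7 195.1]
    174 297 302 299.5
    185 298 316 307.0
    196 298 316 307.0
    207 299 318 308.5
w4 gold [334 173  13  43 150] [343.3 191.9]
    175 340 346 343.0
    185 344 345 344.5
    195 344 344 344.0
    205 343 345 344.0
    215 342 342 342.0
w4 gold [299 405  20  23 237] [306.6 415.3]
    407 299 306 302.5
    412 299 316 307.5
    417 300 315 307.5
    422 304 314 309.0
    427 314 314 314.0
w5 gold [ 299  182   60   57 2727] [328.  211.4]
    184 302 357 329.5
    198 299 357 328.0
    212 299 356 327.5
    226 301 356 328.5
```

View pics/w5.png

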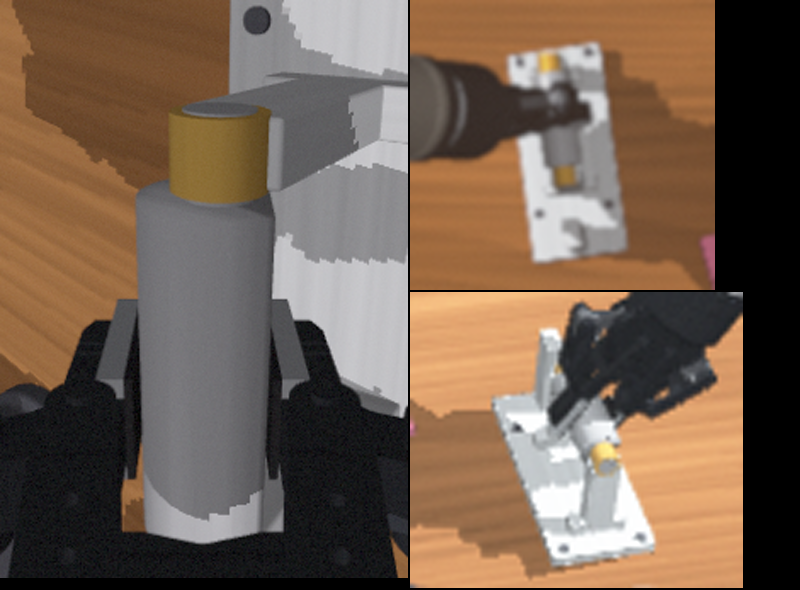

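The picture is decisive: gold axis at x≈219, spindle edges at 137 and 274 (82 vs 55 px, ≈16:10) – the flat is now square to the right (+tool y) pad, i.e. ~130° from up towards +y. Rolling back with it gripped to −40°.

```bash
python3 -m crank '[{"delta_rot":[-8,0,0],"xyz":[0,0.0061,-0.0004],"fingers":1},{"delta_rot":[-16,0,0],"xyz":[0,0.0121,-0.0017],"fingers":1},{"delta_rot":[-24,0,0],"xyz":[0,0.0179,-0.0038],"fingers":1},{"delta_rot":[-32,0,0],"xyz":[0,0.0233,-0.0067],"fingers":1},{"delta_rot":[-40,0,0],"xyz":[0,0.0283,-0.0103],"fingers":1},{"delta_rot":[-48,0,0],"xyz":[0,0.0327,-0.0146],"fingers":1},{"delta_rot":[-56,0,0],"xyz":[0,0.0365,-0.0194],"fingers":1},{"delta_rot":[-64,0,0],"xyz":[0,0.0395,-0.0247],"fingers":1},{"delta_rot":[-72,0,0],"xyz":[0,0.0418,-0.0304],"fingers":1},{"delta_rot":[-80,0,0],"xyz":[0,0.0433,-0.0364],"fingers":1}]' 40
python3 -m crank '[{"delta_rot":[0,0,0],"xyz":[0,0,0],"fingers":1},{"delta_rot":[0,0,0],"xyz":[0,0,0],"fingers":1}]'
python3 - <<'E'
from h import *
np.set_printoptions(precision=4,suppress=True)
print(telemetry.get_obs()['q']); M=toolto([0,0,0])[1].as_matrix(); print(M); y=M[:,1]; print('flat from up',np.degrees(np.arccos(y[2])))
E
```

```text
t: 11.0
eef_pos: [0.5237, 0.0274, 0.0465]
tool_rot: [-0.022, -0.065, 0.937, 0.343]
contact_force: [0.2, 0.9, -9.9]
gripper_width: 0.296
grasp_force: 55.4
t: 11.2
eef_pos: [0.5233, 0.0276, 0.0456]
tool_rot: [-0.023, -0.064, 0.938, 0.341]
contact_force: [1.2, 1.1, -4.6]
gripper_width: 0.294
grasp_force: 41.2
[ 0.2883  0.6535 -0.0608  1.9084 -0.7345  1.0127  2.4792]
[[-0.9908 -0.1037 -0.0871]
 [-0.1355  0.7595  0.6362]
 [ 0.0002  0.6421 -0.7666]]
flat from up 50.04907293486605
```

```bash
python3 -m crank '[{"delta_rot":[0,0,0],"xyz":[0,0,0],"fingers":-0.1},{"delta_rot":[0,0,0],"xyz":[0,0,0],"fingers":-0.1},{"delta_rot":[0,0,0],"xyz":[0,0,0],"fingers":-0.1}]' 30
python3 -m crank '[{"delta_rot":[8,0,0],"xyz":[0,-0.0061,-0.0004],"fingers":-0.1},{"delta_rot":[16,0,0],"xyz":[0,-0.0121,-0.0017],"fingers":-0.1},{"delta_rot":[24,0,0],"xyz":[0,-0.0179,-0.0038],"fingers":-0.1},{"delta_rot":[32,0,0],"xyz":[0,-0.0233,-0.0067],"fingers":-0.1},{"delta_rot":[40,0,0],"xyz":[0,-0.0283,-0.0103],"fingers":-0.1},{"delta_rot":[48,0,0],"xyz":[0,-0.0327,-0.0146],"fingers":-0.1},{"delta_rot":[56,0,0],"xyz":[0,-0.0365,-0.0194],"fingers":-0.1},{"delta_rot":[64,0,0],"xyz":[0,-0.0395,-0.0247],"fingers":-0.1},{"delta_rot":[72,0,0],"xyz":[0,-0.0418,-0.0304],"fingers":-0.1},{"delta_rot":[80,0,0],"xyz":[0,-0.0433,-0.0364],"fingers":-0.1}]' 30
python3 -m crank '[{"delta_rot":[0,0,0],"xyz":[0,0,0],"fingers":-0.1},{"delta_rot":[0,0,0],"xyz":[0,0,0],"fingers":1},{"delta_rot":[0,0,0],"xyz":[0,0,0],"fingers":1},{"delta_rot":[0,0,0],"xyz":[0,0,0],"fingers":1},{"delta_rot":[0,0,0],"xyz":[0,0,0],"fingers":1},{"delta_rot":[0,0,0],"xyz":[0,0,0],"fingers":1}]' 30
python3 - <<'E'
from h import *
M=toolto([0,0,0])[1].as_matrix(); print(np.degrees(np.arcsin(M[2,1])))
c=viewer.read_camera('wrist'); np.save('w6.npy',c,allow_pickle=True)
E
```

```text
t: 11.5
eef_pos: [0.5224, 0.0306, 0.0469]
tool_rot: [-0.024, -0.066, 0.937, 0.342]
contact_force: [-0.6, 3.5, 0.4]
gripper_width: 0.549
grasp_force: 1.9
t: 12.5
eef_pos: [0.5327, -0.0233, 0.0473]
tool_rot: [0.027, -0.067, 0.937, -0.342]
contact_force: [-2.6, 4.4, -3.0]
gripper_width: 0.549
grasp_force: 2.4
t: 13.1
eef_pos: [0.5303, -0.0281, 0.0465]
tool_rot: [0.024, -0.064, 0.938, -0.34]
contact_force: [0.6, -0.4, -7.3]
gripper_width: 0.319
grasp_force: 29.9
-39.910856845453004
```

Run:
```python
from h import *
np.set_printoptions(linewidth=220,precision=1,suppress=True)
for n in ('w5','w6'):
    im=np.load(n+'.npy',allow_pickle=True).item()['img'].astype(int)
    for y in (190,205): print(n,'sat',y,(im[y,280:380,0]-im[y,280:380,2])[::2])
    for y in (245,255,270,290): print(n,y,im[y,270:374].mean(1).astype(int)[::2])
```

```text
w5 sat 190 [68 66 70 69 67 72 68 67 70 69 80 83 83 82 86 86 88 86 88 86 84 78 78 78 72 69 70 74 74 72 68 70 73 72 63 61 61 56 58 25 -3 -3 -3  0 -3 -1 -2 -1 -2  0]
w5 sat 205 [62 66 62 60 59 64 64 64 65 67 76 83 84 86 88 87 90 89 86 84 85 85 85 85 84 82 79 77 78 78 76 76 71 63 63 66 60 59 60  2 -1 -2 -2 -2 -4 -1 -2 -2 -3 -3]
w5 245 [114 114 112 110 107 105 110 110 113 116 116 115 114 118 116 116 115 117 113 115 116 114 112 112 109 110 108 108 104 103 100  97  97  98  99  98  95  95  98  91  86  78  67  66  65  66 132 138 139 143 141 144]
w5 255 [101 103  98 103 103 106 109 108 112 117 117 119 119 117 122 118 121 120 118 118 118 115 118 118 118 117 117 116 113 116 114 115 112 111 112 108 105 105 101  99  98  96  95  95  85  75 129 138 141 141 141 143]
w5 270 [109 112 110 115 105 107 110 111 114 115 117 118 117 120 117 122 120 121 118 119 116 116 119 118 116 120 116 115 115 116 114 113 114 111 108 106 105 104  99  97  93  95  92  93  79  71 192 193 197 198 198 196]
w5 290 [113 114 113 112 110 107 106 109 115 113 114 117 118 118 117 124 122 122 117 119 120 120 117 119 118 116 113 115 111
[... 587 characters left out ...]
  72  71  68  68  67  71  76  76  76  77  91 139]
w6 255 [110 110 113 112 111 110 114 115 118 115 118 117 121 120 118 118 118 118 123 121 119 118 121 118 119 119 118 118 117 116 110 112 110 107 106 105 105 104 103  90  82  72  69  69  72  89 115  90  78  79 124 134]
w6 270 [104 103 100  99  99 106 112 112 113 117 117 120 119 116 121 120 121 122 119 119 121 119 120 121 118 119 120 121 116 111 113 110 110 107 105 103 102 103 101  91  73  72  71  68  69 102 107 104  77  74 173 178]
w6 290 [108 106 105 105 106 105 111 112 117 116 118 117 119 118 122 122 121 119 125 120 121 121 121 118 120 117 118 117 113 113 115 112 109 108 104 102 100 103  95  78  73  68  69  66  70 109  83  76  76 128 177 176]
```

The facet is visible only obliquely in w6 (dark strip x 350–360), i.e. the flat is still ~120° round: a finger dragged the spindle back during the open roll. Repeat the stroke, then open fully and recentre before rolling back.

```bash
python3 -m crank '[{"delta_rot":[-8,0,0],"xyz":[0,0.0061,-0.0004],"fingers":1},{"delta_rot":[-16,0,0],"xyz":[0,0.0121,-0.0017],"fingers":1},{"delta_rot":[-24,0,0],"xyz":[0,0.0179,-0.0038],"fingers":1},{"delta_rot":[-32,0,0],"xyz":[0,0.0233,-0.0067],"fingers":1},{"delta_rot":[-40,0,0],"xyz":[0,0.0283,-0.0103],"fingers":1},{"delta_rot":[-48,0,0],"xyz":[0,0.0327,-0.0146],"fingers":1},{"delta_rot":[-56,0,0],"xyz":[0,0.0365,-0.0194],"fingers":1},{"delta_rot":[-64,0,0],"xyz":[0,0.0395,-0.0247],"fingers":1},{"delta_rot":[-72,0,0],"xyz":[0,0.0418,-0.0304],"fingers":1},{"delta_rot":[-80,0,0],"xyz":[0,0.0433,-0.0364],"fingers":1}]' 40
python3 -m crank '[{"delta_rot":[0,0,0],"xyz":[0,0,0],"fingers":1},{"delta_rot":[0,0,0],"xyz":[0,0,0],"fingers":1}]'
python3 -c "
from h import *
np.save('p1.npy',telemetry.get_obs()['eef_pos'])"
python3 -m crank '[{"delta_rot":[0,0,0],"xyz":[0,0,0],"fingers":-1},{"delta_rot":[0,0,0],"xyz":[0,0,0],"fingers":-1},{"delta_rot":[0,0,0],"xyz":[0,0,0],"fingers":-1},{"delta_rot":[0,0,0],"xyz":[0,0,0],"fingers":-1},{"delta_rot":[0,0,0],"xyz":[0,0,0],"fingers":-1}]' 40
python3 - <<'E'
from h import *
np.set_printoptions(linewidth=220,precision=4,suppress=True)
p=np.load('p1.npy');o=telemetry.get_obs();print('back to gripped pose, tool axes',toolto(p-o['eef_pos'])[0],o['grasp_force'])
c=viewer.read_camera('wrist'); np.save('w7.npy',c,allow_pickle=True); im=c['img'].astype(int)
for y in (190,205): print('sat',y,(im[y,270:380,0]-im[y,270:380,2])[::2])
for y in (245,255,270,290): print(y,im[y,270:384].mean(1).astype(int)[::2])
E
```

```text
t: 14.15
eef_pos: [0.5224, 0.0256, 0.0462]
tool_rot: [-0.023, -0.064, 0.937, 0.342]
contact_force: [-1.5, 0.6, -9.3]
gripper_width: 0.302
grasp_force: 41.3
t: 14.35
eef_pos: [0.5219, 0.0263, 0.0449]
tool_rot: [-0.024, -0.064, 0.938, 0.34]
contact_force: [-0.4, 1.2, -8.6]
gripper_width: 0.298
grasp_force: 39.6
t: 14.85
eef_pos: [0.523, 0.029, 0.0467]
tool_rot: [-0.023, -0.066, 0.938, 0.341]
contact_force: [0.9, -0.3, -0.4]
gripper_width: 0.998
grasp_force: 0.0
back to gripped pose, tool axes [ 0.0015 -0.0031 -0.0003] 0.0
sat 190 [ -3   0  -2  -1  -1   0  -2   0  -2  -1  -1  -3  -1  -3  -2  -2  -1  -4  -5  -1  -2  -2  -2  -4  -1  -3  -2  -2  53  66  69  70  76  76  79  83  81  85  85  89  93  95  98  96 101 103 107 110 113 112 116 109 107  89
  86]
sat 205 [ -3  -2  -3  -3  -2  -1  -3  -2  -4  -1   0   0  -2   1  -2  -3  -2  -1  -1  -1  -2  -3  -1  -1  -2  -1  -2  -1  62  68  68  72  76  78  80  81  83  84  86  91  88  95  98  98 100 105 109 114 115 115 114 109  95  88
  88]
245 [186 182 183 183 185 182 179 185 180 181 180 182 184 184 182 183 186 122  70  75  77  81  85  89  91  97  99  97 103 100 105 107 109 111 112 112 116 114 117 121 122 128 132 133 137 141 144 147 148 150 152 157 166 175
 184 168 131]
255 [185 182 178 183 185 182 178 182 181 181 179 181 186 185 183 185 188 123  69  77  80  83  83  89  91  96 100 101 102 103 104 109 110 113 112 114 115 114 118 120 127 129 133 136 139 143 146 147 147 150 151 163 170 177
 186 167 115]
270 [184 182 181 184 183 184 179 181 181 182 178 181 184 183 183 184 187 121  70  76  78  85  85  90  91  97  98  99 101 103 104 107 109 112 115 114 114 116 117 124 126 129 135 135 142 145 144 146 150 152 153 164 168 182
 179 151 111]
290 [183 182 180 182 183 181 180 181 183 178 181 180 185 185 179 184 186 124  69  77  80  83  88  88  94  94  98 101 101 104 105 108 109 111 110 115 115 115 120 123 130 132 137 140 142 144 145 146 151 153 162 164 174 181
 165 109 102]
```

```bash
python3 -m crank '[{"delta_rot":[4,0,0],"xyz":[0,-0.0061,-0.0001],"fingers":-1},{"delta_rot":[12,0,0],"xyz":[0,-0.0121,-0.001],"fingers":-1},{"delta_rot":[20,0,0],"xyz":[0,-0.018,-0.0027],"fingers":-1},{"delta_rot":[28,0,0],"xyz":[0,-0.0237,-0.0052],"fingers":-1},{"delta_rot":[36,0,0],"xyz":[0,-0.0289,-0.0084],"fingers":-1},{"delta_rot":[44,0,0],"xyz":[0,-0.0336,-0.0123],"fingers":-1},{"delta_rot":[52,0,0],"xyz":[0,-0.0377,-0.0169],"fingers":-1},{"delta_rot":[60,0,0],"xyz":[0,-0.0411,-0.022],"fingers":-1},{"delta_rot":[68,0,0],"xyz":[0,-0.0438,-0.0275],"fingers":-1},{"delta_rot":[76,0,0],"xyz":[0,-0.0457,-0.0334],"fingers":-1}]' 30
python3 -m crank '[{"delta_rot":[0,0,0],"xyz":[0,0,0],"fingers":-1},{"delta_rot":[0,0,0],"xyz":[0,0,0],"fingers":-1}]' 30
python3 - <<'E'
from h import *
np.set_printoptions(linewidth=220,precision=4,suppress=True)
M=toolto([0,0,0])[1].as_matrix(); print(np.degrees(np.arcsin(M[2,1])))
c=viewer.read_camera('wrist'); np.save('w8.npy',c,allow_pickle=True); im=c['img'].astype(int)
for y in (190,205): print('sat',y,(im[y,270:380,0]-im[y,270:380,2])[::2])
for y in (245,255,270,290): print(y,im[y,250:384].mean(1).astype(int)[::2])
E
```

```text
t: 15.9
eef_pos: [0.5317, -0.0258, 0.0438]
tool_rot: [0.024, -0.066, 0.948, -0.31]
contact_force: [0.7, 0.3, -1.1]
gripper_width: 1.002
grasp_force: 0.0
t: 16.1
eef_pos: [0.5304, -0.0258, 0.0419]
tool_rot: [0.021, -0.068, 0.949, -0.308]
contact_force: [0.5, 0.2, 0.6]
gripper_width: 1.004
grasp_force: 0.0
-35.98880534130747
sat 190 [69 63 65 64 64 65 63 60 61 62 61 60 64 63 62 62 60 67 65 62 62 63 62 62 68 64 63 70 78 80 79 80 84 78 71 68 61 63 66 61 55 43 47 37 37 36 36 41 51 63 61 63 62 61 67]
sat 205 [ 63  63  64  66  64  63  66  64  60  63  62  67  64  68  66  65  69  70  66  65  68  67  66  66  70  68  70  71  76  82  83  80  81  87  82  82  82  85  85  84  97 114 109 105 108 110 112 119 113 110 107 106 104 103
  96]
245 [101 102 100  95  94  92  90  89  89  93  93  91  95  98 100 101  69  72  66  71  70  70  73  72  73  76  79  97 104 107 107 107 108 107 106 108 106 107 112 109 111 110 109 101  98  97  96  91  97  94  96  95  91  94
  94  90  93  94  95  98 104 112 113 113 159 163 162]
255 [ 98 104 106 107 110 109 110 109 106 105 106 102 101 101 101  81  69  66  62  64  69  63  66  62  64  67  76  96 103 109 108 110 110 109 110 111 114 113 108 101 101 101 100 100  99 100  97  96  98  95  97  94  95  97
  92  97  94  93  97  95 135 165 163 164 162 164 164]
270 [ 98  97  94  95  96  97  97  94  92  95  96  93  94  96  95  97 100 103 104 104 107  88  75  74  73  70  76  97 104 109 110 106 112 112 113 112 117 115 105 102 100  99  99  99  98  96  96  99  96  95  94  95  96  93
  97  97  99  93  98  99  96  94 127 143 119 159 166]
290 [106 103 101 100 104 103 106 105 104 106 103 104 104 100 104 106 106 106 107 105 106 107  77  68  67  62  73  99 104 107 107 111 109 110 110 114 117 114 106 102 100 100 101  98  99 100  98  97  98  96  98  94  94  94
  96  95  96  95  98 100 100  97  98  98  98  97  95]
```

The facet now shows as the uniform strip from x≈326 rightward – the flat stayed ~50° from up. Grip on the round and roll −50°.

```bash
python3 -m crank '[{"delta_rot":[0,0,0],"xyz":[0,0,0],"fingers":1},{"delta_rot":[0,0,0],"xyz":[0,0,0],"fingers":1},{"delta_rot":[0,0,0],"xyz":[0,0,0],"fingers":1},{"delta_rot":[0,0,0],"xyz":[0,0,0],"fingers":1},{"delta_rot":[0,0,0],"xyz":[0,0,0],"fingers":1},{"delta_rot":[0,0,0],"xyz":[0,0,0],"fingers":1},{"delta_rot":[0,0,0],"xyz":[0,0,0],"fingers":1}]' 35
python3 -c "
from h import *
M=toolto([0,0,0])[1].as_matrix(); print(np.degrees(np.arcsin(M[2,1])))"
python3 -m crank '[{"delta_rot":[-8,0,0],"xyz":[0,0.0061,-0.0004],"fingers":1},{"delta_rot":[-16,0,0],"xyz":[0,0.0121,-0.0017],"fingers":1},{"delta_rot":[-24,0,0],"xyz":[0,0.0179,-0.0038],"fingers":1},{"delta_rot":[-32,0,0],"xyz":[0,0.0233,-0.0067],"fingers":1},{"delta_rot":[-40,0,0],"xyz":[0,0.0283,-0.0103],"fingers":1},{"delta_rot":[-45,0,0],"xyz":[0,0.0311,-0.0129],"fingers":1},{"delta_rot":[-50,0,0],"xyz":[0,0.0337,-0.0157],"fingers":1},{"delta_rot":[-50,0,0],"xyz":[0,0.0337,-0.0157],"fingers":1},{"delta_rot":[-50,0,0],"xyz":[0,0.0337,-0.0157],"fingers":1}]' 35
python3 -c "
from h import *
M=toolto([0,0,0])[1].as_matrix(); print(np.degrees(np.arcsin(M[2,1])))
np.save('p1.npy',telemetry.get_obs()['eef_pos'])"
python3 -m crank '[{"delta_rot":[0,0,0],"xyz":[0,0,0],"fingers":-1},{"delta_rot":[0,0,0],"xyz":[0,0,0],"fingers":-1},{"delta_rot":[0,0,0],"xyz":[0,0,0],"fingers":-1},{"delta_rot":[0,0,0],"xyz":[0,0,0],"fingers":-1},{"delta_rot":[0,0,0],"xyz":[0,0,0],"fingers":-1}]'
python3 - <<'E'
from h import *
np.set_printoptions(linewidth=220,precision=4,suppress=True)
p=np.load('p1.npy');o=telemetry.get_obs();print('back',toolto(p-o['eef_pos'])[0])
c=viewer.read_camera('wrist'); np.save('w9.npy',c,allow_pickle=True); im=c['img'].astype(int)
for y in (170,190,205): print('sat',y,(im[y,270:390,0]-im[y,270:390,2])[::2])
for y in (235,245,255,270,290): print(y,im[y,250:394].mean(1).astype(int)[::2])
E
```

```text
t: 16.85
eef_pos: [0.531, -0.0265, 0.0426]
tool_rot: [0.022, -0.066, 0.949, -0.308]
contact_force: [-1.1, 4.9, 3.2]
gripper_width: 0.362
grasp_force: 34.5
-35.96365804497395
t: 17.75
eef_pos: [0.5251, 0.0083, 0.0361]
tool_rot: [-0.009, -0.068, 0.99, 0.122]
contact_force: [-2.1, 4.3, 7.3]
gripper_width: 0.361
grasp_force: 37.4
14.098678025856096
t: 18.25
eef_pos: [0.5256, 0.0085, 0.0354]
tool_rot: [-0.008, -0.069, 0.99, 0.121]
contact_force: [0.5, -0.3, 0.5]
gripper_width: 1.002
grasp_force: 0.0
back [ 0.0006  0.     -0.0008]
sat 170 [-2 -2  0 -2 -3 -2 -2 -1 -5 -4 -1 -2 -2 -1 -3 -4 -3 -1 -2  0 -2  0 -3  0 -1 -2 -4 -2 -3 -1 -2 -2 -3 -1 -3  0 -1  0 -3 -2 -3 -2 -2  0 -4  2  0 -1  0 -2 -4 -2  0 -1 -2 -1 -2 -3 -2 -3]
sat 190 [ -3  -2  -3  -1  -3  -3  -3  -3  -4  -4  -2  -2  -4  -3  -3  -1  -2  -4   0  -3  -3  -1  -2  -2  -2  -1  -2   0  -2  -4  -1   1  -3  -3  -1  -3  -3  11  59  65  68  74  80  80  82  83  86  90  93  97 100 102 102 107
 104 108 110 116 110 102]
sat 205 [ -3  -2  -3  -3  -4  -4  -3  -3  -2  -2  -2  -3  -4  -3  -3  -3  -3  -3  -3  -2  -3  -3  -3  -4  -3  -3  -3   1   0  -3
[... 897 characters left out ...]
 101 103 104 110 112 134 169 195 197
 196 194 192 192 191 191 190 188 186 188 187 188 188 187 189 191 191 190]
270 [183 181 180 182 183 185 186 183 181 181 181 184 181 179 186 182 181 182 185 187 185 186 185 182 179 181 184 184 186 184 185 185 182 180 180 180 183 108  75  82  88  93  94  98 100 103 103 104 109 110 141 176 195 193
 192 192 192 190 189 190 188 186 185 185 186 187 185 186 188 187 187 187]
290 [182 180 180 182 183 186 185 182 183 179 183 181 181 178 185 183 180 181 186 184 186 185 183 181 178 178 182 184 187 185 184 186 181 178 180 180 182  90  76  84  90  95  99  98 102 104 105 108 110 110 116 116 114 181
 191 189 187 187 188 186 183 183 182 184 184 182 183 185 186 186 184 183]
```

```bash
python3 -m crank '[{"delta_rot":[0,0,0],"xyz":[0,0,-0.04],"fingers":-1},{"delta_rot":[0,0,0],"xyz":[0,0,-0.08],"fingers":-1},{"delta_rot":[0,0,0],"xyz":[0,0,-0.12],"fingers":-1},{"delta_rot":[7,0,0],"xyz":[0.02,0.02,-0.16],"fingers":-1},{"delta_rot":[14,0,0],"xyz":[0.04,0.04,-0.2],"fingers":-1},{"delta_rot":[14,0,0],"xyz":[0.05,0.045,-0.22],"fingers":-1},{"delta_rot":[14,0,0],"xyz":[0.05,0.045,-0.22],"fingers":-1},{"delta_rot":[14,0,0],"xyz":[0.05,0.045,-0.22],"fingers":-1}]'
python3 - <<'E'
from h import *
np.set_printoptions(linewidth=220,precision=4,suppress=True)
c=viewer.read_camera('wrist'); np.save('w10.npy',c,allow_pickle=True); im=c['img'].astype(int)
d=cut_out('wrist','tray_front'); 
for k in d[:3]: print(k['score'],k['pixel'],k['pixels'].sum())
m=np.zeros((480,640),np.uint8)
k=[k for k in d if 230<k['pixel'][0]<400]
if k: 
    m=k[0]['pixels'].astype(np.uint8); ys,xs=np.where(m); print(xs.min(),xs.max(),ys.min(),ys.max(),cv2.boxPoints(cv2.minAreaRect(np.stack([xs,ys],1).astype(np.float32))))
for y in (215,230,245,260): print(y,im[y,270:370].mean(1).astype(int)[::2])
M=toolto([0,0,0])[1].as_matrix();print(M[:,0])
out=np.zeros((480,800,3),np.uint8); out[:,:640]=c['img']; out[:480,440:]=cv2.resize(c['img'][120:312,250:394],(360,480),interpolation=cv2.INTER_CUBIC); save('w10.png',out)
E
```

```text
t: 19.1
eef_pos: [0.4774, -0.0076, 0.2599]
tool_rot: [0.001, -0.069, 0.998, 0.0]
contact_force: [-0.5, -0.9, -0.0]
gripper_width: 1.004
grasp_force: 0.0
0.75 [122.2, 112.7] 14786
0.59 [333.7, 209.1] 11765
297 373 131 308 [[297. 131.]
 [373. 131.]
 [373. 308.]
 [297. 308.]]
215 [ 79  75  81  80  80  82  81 111 109 113  91  85  81  83 172 187 189 193 190 188 191 187 189 193 192 122  97  99 106 129 129 129 133 134 137 134 147 182 135 133 138 138 171 186 192 190 193 195 194 191]
230 [ 82  76  78  81  80  80  82 116 118 112 112  82  81  76 172 187 187 191 189 187 189 188 187 192 191 109  99 113 186 190 187 189 184 186 185 188 189 190 191 191 195 196 180 188 193 190 193 194 194 192]
245 [ 78  74  76  77  74  75  76 101 107 107 103  72  72  74 168 187 187 190 189 187 188 190 187 192 190  98 101 115 186 189 184 186 182 186 182 189 188 189 188 191 193 158 186 191 190 191 193 192 191 138]
260 [ 79  72  77  78  74  77  76  71  76  72  73  73  79  73 127 138 139 142 140 142 139 178 181 186 185  90 102 123 185 186 182 181 181 180 182 186 185 186 187 188 189 167 186 194 189 194 192 192 189 109]
[-0.9906 -0.1367  0.0022]
```

View pics/w10.png

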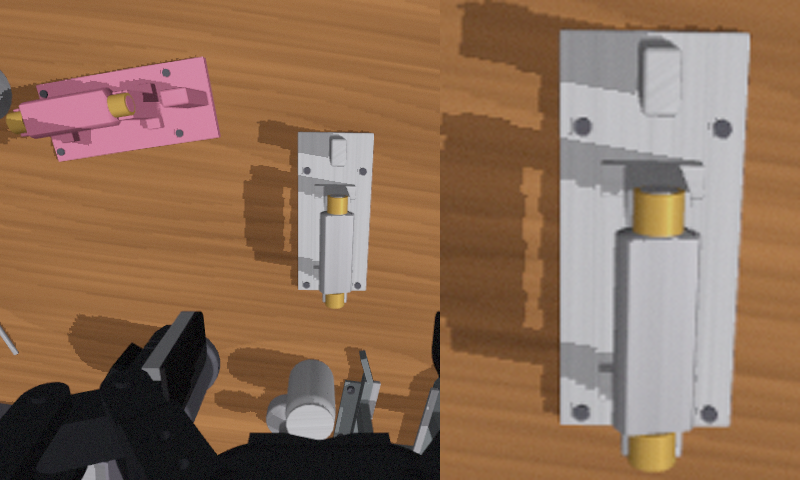

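The flat is up (facet x 326–353 at row 245) but looks a few degrees towards +y. Taking a closer, centred look to measure the residual.

```bash
cat >> h.py <<'E'
def tray(c,px):
    P=[onz(c,p,.01)[:2] for p in px]; b=(P[0]+P[1])/2;f=(P[2]+P[3])/2;d=f-b; L=np.linalg.norm(d);u=d/L
    w=[np.linalg.norm(P[0]-P[1]),np.linalg.norm(P[2]-P[3])]
    tab=(b+f)/2-.075*u; return dict(L=L,w=w,yaw=np.degrees(np.arctan2(u[1],u[0])),tab=tab,sp=tab+.093*u,front=f)
E
python3 - <<'E'
from h import *
np.set_printoptions(precision=4,suppress=True)
c=np.load('w10.npy',allow_pickle=True).item()
t=tray(c,[(298,132),(373.6,133.6),(365.6,290.8),(298,290)]);print(t)
# refine with spindle axis: gold centres at z .08
a=onz(c,(337.6,204),.085);b=onz(c,(334.8,301),.085);print(a,b,np.degrees(np.arctan2(b[1]-a[1],b[0]-a[0])))
o=telemetry.get_obs(); print(toolto([t['sp'][0]-o['eef_pos'][0],t['sp'][1]-o['eef_pos'][1],.1-o['eef_pos'][2]])[0])
E
```

```text
{'L': np.float64(0.17956303853062333), 'w': [np.float64(0.07894648803490001), np.float64(0.07965637559466018)], 'yaw': np.float64(7.126619392194052), 'tab': array([0.4312, 0.0025]), 'sp': array([0.5235, 0.0141]), 'front': array([0.5947, 0.023 ])}
[0.4756 0.0082 0.085 ] [0.5716 0.0202 0.085 ] 7.113253104661135
[-0.0496  0.0157  0.1584]
```

```bash
python3 -m crank '[{"delta_rot":[0,0,1],"xyz":[-0.04,0.016,0.04],"fingers":-1},{"delta_rot":[0,0,1],"xyz":[-0.04,0.016,0.08],"fingers":-1},{"delta_rot":[0,0,1],"xyz":[-0.05,0.016,0.12],"fingers":-1},{"delta_rot":[0,0,1],"xyz":[-0.05,0.016,0.145],"fingers":-1},{"delta_rot":[0,0,1],"xyz":[-0.05,0.016,0.158],"fingers":-1},{"delta_rot":[0,0,1],"xyz":[-0.05,0.016,0.158],"fingers":-1},{"delta_rot":[0,0,1],"xyz":[-0.05,0.016,0.158],"fingers":-1}]'
cat > flat.py <<'E'
from h import *
from scipy.optimize import least_squares
np.set_printoptions(linewidth=230,precision=3,suppress=True)
def measure(c,u0=7.1,show=False):
    im=c['img'].astype(float).mean(2); im=cv2.GaussianBlur(im,(1,5),0)
    print('at',telemetry.get_obs()['eef_pos'])
    return im
E
python3 - <<'E'
from flat import *
c=viewer.read_camera('wrist'); np.save('w11.npy',c,allow_pickle=True); im=measure(c); print(toolto([0,0,0])[1].as_matrix()[:,0],c['cx'],c['cy'],c['k1'])
for y in (230,250,270,290,310): print(y,im[y,270:380].astype(int))
h=c['img'].astype(int)
for y in (195,205,335,345,355,365): print('sat',y,(h[y,270:380,0]-h[y,270:380,2])[::2])
E
```

```text
t: 19.9
eef_pos: [0.525, 0.015, 0.1022]
tool_rot: [0.0, -0.06, 0.998, -0.0]
contact_force: [0.5, 0.9, 0.3]
gripper_width: 1.001
grasp_force: 0.0
at [0.526 0.015 0.103]
[-0.993 -0.12  -0.002] 318.7564967248639 240.33981640907376 -0.0481203522914391
230 [182 183 184 186 185 184 184 183 181 181 182 183 183 182 178 180 184 185 156 106  88  92  95  97  99 102 105 130 159 177 180 179 180 179 178 178 177 176 176 177 177 178 176 174 175 174 175 174 176 177 176 176 175 176 178 180 182
 183 182 181 182 180 182 183 183 183 183 183 183 183 184 185 186 187 188 187 186 186 179 144 160 178 182 183 179 180 183 186 187 186 184 184 184 184 186 186 187 187 186 186 187 187 186 184 183 184 135 106 108 107]
250 [180 182 184 185 185 184 183 182 182 180 181 182 182 183 179 178 181 184 183 138  94  88  94  96  98 102 104 107 113 116 118 117 117 117 116 165 177 175 175 175 176 176 175 173 173 174 174 174 175 174 175 175 173 175 177 179 180
 180 181 180 179 179 180 181 181 180 181 181 181 180 181 183 185 185 184 184 183 182 161 139 171 180 182 181 179 183 185 187 188 185 182 182 183 185 187 187 186 186 186 187
[... 1897 characters left out ...]
  86  84  83  83  84  82  80  82  81  82  82  85  78  80  79  81]
sat 345 [ 85  87  86  85  86  84  87  86  87  87  86  88  86  86  86  20  -4  60  78  86  89  96 100 103 106 109 109 113 113 111 109 109 103  41   4  47  82  82  82  82  83  82  82  82  82  83  83  83  86  84  85  81  81  81  83]
sat 355 [ 82  84  81  82  86  81  81  79  83  83  80  81  81  83  82  81  82  81  81  84  91  98  99 104 104 110 110 111 114 114 111 104  87  86  83  86  86  85  84  84  85  87  85  86  84  84  85  83  84  84  84  87  84  86  86]
sat 365 [88 87 88 89 89 85 88 91 88 91 92 87 89 91 86 87 84 89 87 87 86 88 90 83 89 85 85 85 83 83 84 85 82 82 81 83 78 80 82 83 84 82 83 83 80 83 81 82 81 83 85 81 84 80 82]
```

Residual from the edges (left rim 9.1 of 60.4 px): flat ≈ 9–10° towards +y. Correct by about −11°: centred grip, roll, release, look again.

```bash
python3 -m crank '[{"delta_rot":[0,0,0],"xyz":[0,0,0.03],"fingers":-1},{"delta_rot":[0,0,0],"xyz":[0,0,0.066],"fingers":-1},{"delta_rot":[0,0,0],"xyz":[0,0,0.066],"fingers":-1},{"delta_rot":[0,0,0],"xyz":[0,0,0.066],"fingers":1},{"delta_rot":[0,0,0],"xyz":[0,0,0.066],"fingers":1},{"delta_rot":[0,0,0],"xyz":[0,0,0.066],"fingers":1},{"delta_rot":[0,0,0],"xyz":[0,0,0.066],"fingers":1},{"delta_rot":[0,0,0],"xyz":[0,0,0.066],"fingers":1},{"delta_rot":[0,0,0],"xyz":[0,0,0.066],"fingers":1},{"delta_rot":[0,0,0],"xyz":[0,0,0.066],"fingers":1}]' 25
python3 -m crank '[{"delta_rot":[-6,0,0],"xyz":[0,0.0046,-0.0002],"fingers":1},{"delta_rot":[-11,0,0],"xyz":[0,0.0084,-0.0008],"fingers":1},{"delta_rot":[-11,0,0],"xyz":[0,0.0084,-0.0008],"fingers":1},{"delta_rot":[-11,0,0],"xyz":[0,0.0084,-0.0008],"fingers":1}]'
python3 -m crank '[{"delta_rot":[0,0,0],"xyz":[0,0,0],"fingers":0.1},{"delta_rot":[0,0,0],"xyz":[0,0,0],"fingers":0.1},{"delta_rot":[0,0,0],"xyz":[0,0,0],"fingers":-1},{"delta_rot":[0,0,0],"xyz":[0,0,0],"fingers":-1},{"delta_rot":[0,0,0],"xyz":[0,0,0],"fingers":-1},{"delta_rot":[0,0,0],"xyz":[0,0,-0.03],"fingers":-1},{"delta_rot":[0,0,0],"xyz":[0,0,-0.065],"fingers":-1},{"delta_rot":[5,0,0],"xyz":[0,0.002,-0.065],"fingers":-1},{"delta_rot":[11,0,0],"xyz":[0,0.004,-0.065],"fingers":-1},{"delta_rot":[11,0,0],"xyz":[0,0.004,-0.065],"fingers":-1}]'
python3 - <<'E'
from flat import *
c=viewer.read_camera('wrist'); np.save('w12.npy',c,allow_pickle=True); im=measure(c); M=toolto([0,0,0])[1].as_matrix();print(M[:,0],M[:,1])
for y in (230,250,290,310): print(y,im[y,260:390].astype(int))
E
```

```text
t: 20.95
eef_pos: [0.5258, 0.0154, 0.0374]
tool_rot: [0.001, -0.061, 0.998, 0.0]
contact_force: [-1.2, -0.7, 7.2]
gripper_width: 0.367
grasp_force: 25.6
t: 21.35
eef_pos: [0.5246, 0.0243, 0.0377]
tool_rot: [-0.005, -0.06, 0.994, 0.097]
contact_force: [1.0, 4.0, 1.2]
gripper_width: 0.366
grasp_force: 27.2
t: 22.35
eef_pos: [0.5247, 0.0207, 0.1017]
tool_rot: [0.001, -0.065, 0.998, -0.0]
contact_force: [0.7, 1.0, -0.1]
gripper_width: 0.999
grasp_force: 0.0
at [0.524 0.019 0.101]
[-0.992 -0.127 -0.   ] [-0.127  0.992  0.001]
230 [179 183 183 180 180 181 182 184 186 187 186 185 184 182 181 181 183 183 184 182 179 182 185 134  88  90  96 109 123 125 127 133 135 133 133 134 132 152 162 163 163 163 161 160 160 158 160 161 161 161 160 159 160 161 162 163 164
 165 165 165 162 163 164 164 165 164 164 164 163 164 164 165 166 167 167 168 167 166 165 163 157 151 146 140 138 175 182 182 184 183 179 181 184 187 188 186 185 184 184 185 187 188 186 187 187 187 188 187 186 184 183 175 127 105
 108 107 108 107 109 107 109 110 108 107 109 109 109 108 109 107]
250 [159 181 181 181 180 180 182 182 185 185 
[... 838 characters left out ...]
82 181 180 184 186 188 186 182 181 181 183 187 186 187 185 184 186 187 186 184 183 184 133 108 110 110 110
 110 109 111 111 111 110 111 110 111 113 112 111 111 110 110 113]
310 [ 94  94 124 171 183 180 178 177 154 140 116  89  85  86  86  85  87  86  87  91 146 175 179 181 179 131  86  92 104 142 162 165 164 164 164 164 165 162 162 161 161 161 160 160 158 159 159 160 158 157 159 157 156 159 160 160 163
 163 163 163 161 162 163 163 163 162 163 161 161 162 163 165 166 166 165 164 162 160 155 149 146 138 139 174 181 182 170 166 178 150 102  86  86  85  86  85  85  85  85  87 143 180 186 187 185 183 182 184 125 102 103 101 101 100
 100 100 101  98  99 100  99  99  99  98  97  99  99  98  97  96]
```

Close-up: rims now 4.3 px left and 5.5 px right of 61.5 → flat within ~2° of up. Now the wrist camera goes over the holder to measure its slot.

```bash
python3 -m crank '[{"delta_rot":[0,0,0],"xyz":[0,0,-0.05],"fingers":-1},{"delta_rot":[0,0,0],"xyz":[0,0,-0.1],"fingers":-1},{"delta_rot":[0,0,4],"xyz":[-0.05,0.03,-0.15],"fingers":-1},{"delta_rot":[0,0,8],"xyz":[-0.1,0.06,-0.2],"fingers":-1},{"delta_rot":[0,0,8],"xyz":[-0.115,0.076,-0.2],"fingers":-1},{"delta_rot":[0,0,8],"xyz":[-0.115,0.076,-0.2],"fingers":-1},{"delta_rot":[0,0,8],"xyz":[-0.115,0.076,-0.2],"fingers":-1}]'
python3 - <<'E'
from h import *
np.set_printoptions(linewidth=200,precision=4,suppress=True)
for n in ('w11','w12'):
    c=np.load(n+'.npy',allow_pickle=True).item()
    P={'w11':[((288.4+349)/2,230),((290.9+347.7)/2,310)],'w12':[(313.75,230),(313.9,310)]}[n]
    a,b=[onz(c,p,.08) for p in P]; d=b-a; print(n,a,b,np.degrees(np.arctan2(d[1],d[0])))
t=cv2.imread('pics/top0.png'); ct=viewer.read_camera('top')
m=onz(ct,(289.5,179.3),.014);f=onz(ct,(291,139.6),.014);print('top est mouth',m,f,np.degrees(np.arctan2(*(f-m)[1::-1])))
c=viewer.read_camera('wrist'); np.save('w13.npy',c,allow_pickle=True); im=c['img']
for nm in ('holder_mouth','holder_home'):
  for k in cut_out('wrist',nm)[:2]: ys,xs=np.where(k['pixels']);print(nm,k['score'],k['pixel'],xs.min(),xs.max(),ys.min(),ys.max())
g=im.mean(2); s=im.max(2).astype(int)-im.min(2)
k=max(cut_out('wrist','holder_mouth'),key=lambda k:k['score']); mk=cv2.dilate(k['pixels'].astype(np.uint8),np.ones((7,7)))
print(np.percentile(g[mk>0],[5,25,50,75,95]))
b=((g>150)&(s<30)&(mk>0)).astype(np.uint8)
n,l,st,ce=cv2.connectedComponentsWithStats(b)
for i in range(1,n):
    if st[i,4]>40: print(st[i],ce[i],cv2.minAreaRect(np.argwhere(l==i)[:,::-1].astype(np.float32)))
E
```

```text
t: 23.1
eef_pos: [0.6316, 0.1066, 0.3019]
tool_rot: [0.001, 0.008, 1.0, 0.001]
contact_force: [-0.2, -0.1, -0.2]
gripper_width: 0.998
grasp_force: 0.0
w11 [0.5063 0.0116 0.08  ] [0.5521 0.0175 0.08  ] 7.273512739954959
w12 [0.5063 0.0146 0.08  ] [0.552  0.0205 0.08  ] 7.290349680942938
top est mouth [0.7093 0.1362 0.014 ] [0.8203 0.1347 0.014 ] -0.7670961805871616
holder_mouth 0.77 [351.3, 306.0] 286 406 218 356
holder_home 0.89 [350.9, 307.5] 286 405 219 353
holder_home 0.37 [569.9, 8.5] 532 635 0 32
[ 54.6667  79.3333  95.     126.6667 156.3333]
[311 250   8  20 159] [314.522  259.4403] ((314.5, 259.5), (19.0, 7.0), 90.0)
[312 290   7  15 105] [315. 297.] ((315.0, 297.0), (14.0, 6.0), 90.0)
[371 292   8  13  90] [374.5    298.0667] ((374.5, 298.0), (12.0, 7.0), 90.0)
[348 341  16  15 190] [355.4421 347.8789] ((355.5, 348.0), (14.0, 15.0), 90.0)
```

Run:
```python
from h import *
np.set_printoptions(linewidth=260,precision=4,suppress=True)
c=np.load('w13.npy',allow_pickle=True).item(); g=c['img'].mean(2).astype(int)
for y in range(222,345,8): print(y,g[y,284:406:2])
for z in (.013,.018):
  for p in [(314.5,250),(314.5,259.4),(315,297),(374.5,298)]: print(z,p,onz(c,p,z))
```

```text
222 [ 86  87  87  88  78  60  72  90  99 122 121 119 122 120 124 122 122 120 119 121 120 120 116 121 120 118 122 121 120 121 120 120 117 118 117 121 110 113 112 111 111 110 112 110 108  80  80  79  76  79  78  77  80  57  54  69  93  83 112 111 114]
230 [ 88  90  85  86  88  84 130 130 130  96 101 122 125 125 122 124 124 125 123 125 127 122 126 127 126 125 124 124 125 124 124 126 128 124 123 124 124 121 124 123 122 121 119  89  85  79  83  80  79  81  84  59  54  78 131 130 129  83  84  82  83]
238 [123  99  87  90  88  89  92  87 130 131 132  93 109 123 128 124 124 125 127 123 125 124 128 129 127 127 127 127 125 127 128 127 129 126 129 129 130 100  94  92  91  93  90  90  90  90  93  90  88  62  53  73  94  94  91  86  86  84  83  84  79]
246 [112 114  93  82  82  82  83  85  84  75 130 132 136  96 109 116 119 116 115 115 116 118 119 120 118 117 118 119 120 121 121 119 120 120 120 121  89  87  87  87  88  90  84  88  89  92  88  59  58  80  94  95  92  86  91  86  84  86  89  89  86]
254 [109 105  88  79  79  78  77  80  80 121 135 131 135 133 173 178 180 174 113 113 115 114 113 114
[... 2535 characters left out ...]
3  84  87  85  92  95  91  96  98  63 127 128 128 127 127 129 130 130 130 125 126 125 125 126 128 123 124 129 105]
342 [109 109 108 109 110 109 107 108 109 109 109 109 106 109 106 105 105 104 107 105 108 108 104 105 108 105 105 107  96  66  67  67  82 110 161 175 176 174 163 118  94  96  87  78  77  74  79  78  80  78  74  79  78  78  79  81  77  80  79  80  82]
0.013 (314.5, 250) [0.7126 0.0966 0.013 ]
0.013 (314.5, 259.4) [0.725  0.0963 0.013 ]
0.013 (315, 297) [0.7766 0.0958 0.013 ]
0.013 (374.5, 298) [0.7795 0.1726 0.013 ]
0.018 (314.5, 250) [0.7109 0.0967 0.018 ]
0.018 (314.5, 259.4) [0.7231 0.0964 0.018 ]
0.018 (315, 297) [0.7742 0.0959 0.018 ]
0.018 (374.5, 298) [0.7771 0.1719 0.018 ]
```

Holder from edges: slot start ≈ (0.711, 0.136), heading ≈ −0.7°; home ≈ (0.656, 0.1365). Tray tab ≈ (0.431, 0.005), heading 7.3°. Going over the tab.

```bash
python3 -m crank '[{"delta_rot":[0,0,-2],"xyz":[0.04,-0.02,0],"fingers":-1},{"delta_rot":[0,0,-8.2],"xyz":[0.1,-0.05,0.02],"fingers":-1},{"delta_rot":[0,0,-8.2],"xyz":[0.15,-0.08,0.06],"fingers":-1},{"delta_rot":[0,0,-8.2],"xyz":[0.1987,-0.1048,0.11],"fingers":-1},{"delta_rot":[0,0,-8.2],"xyz":[0.1987,-0.1048,0.16],"fingers":-1},{"delta_rot":[0,0,-8.2],"xyz":[0.1987,-0.1048,0.16],"fingers":-1},{"delta_rot":[0,0,-8.2],"xyz":[0.1987,-0.1048,0.16],"fingers":-1},{"delta_rot":[0,0,-8.2],"xyz":[0.1987,-0.1048,0.16],"fingers":-1}]'
python3 - <<'E'
from h import *
np.set_printoptions(linewidth=260,precision=4,suppress=True)
o=telemetry.get_obs();print(o['q']);M=toolto([0,0,0])[1].as_matrix();print(M[:,0])
c=viewer.read_camera('wrist'); np.save('w14.npy',c,allow_pickle=True); g=c['img'].mean(2).astype(int)
u=np.array([np.cos(np.radians(7.3)),np.sin(np.radians(7.3))]); v=np.array([-u[1],u[0]]); t=np.array([.4313,.005])
for a in (-12,12):
    for b in (-7,7): print('tab top corner',a,b,proj(c,[*(t+u*a/1e3+v*b/1e3),.078]))
for a in (-15,): 
    for b in (-40,40): print('plate',a,b,proj(c,[*(t+u*a/1e3+v*b/1e3),.01]))
p=proj(c,[*t,.078]).astype(int)
for y in range(p[1]-40,p[1]+60,8): print(y,g[y,p[0]-50:p[0]+50:2] if y<480 else 0)
s=(c['img'].max(2).astype(int)-c['img'].min(2))
print(p); print('sat col',s[p[1]-120:p[1]+20:3,p[0]-60])
E
```

```text
t: 24.15
eef_pos: [0.4274, 0.0027, 0.1406]
tool_rot: [-0.001, -0.062, 0.998, -0.0]
contact_force: [1.1, -0.0, 0.7]
gripper_width: 0.997
grasp_force: 0.0
[-0.2048  0.1444  0.0573  2.1806 -0.0114  0.8192  1.5536]
[-0.9924 -0.1228  0.0024]
tab top corner -12 -7 [312.1508 229.5938]
tab top corner -12 7 [334.5316 229.4965]
tab top corner 12 -7 [312.5184 265.4834]
tab top corner 12 7 [334.2648 265.3914]
plate -15 -40 [271.7696 202.6986]
plate -15 40 [373.1714 202.247 ]
207 [126 142 141 137 139 138 140 137 139 136 136 140 141 143 139 139 138 138 141 140 139 112  93  91  89  93  93  91  97 167 186 185 187 184 188 189 187 187 187 183 187 186 188 189 185 186 189 188 188 186]
215 [125 143 137 135 139 137 139 138 139 137 135 138 136 139 140 141 140 140 141 139 133  88  92  88  89  91  90  92  91 102 177 188 188 185 188 188 187 186 187 185 186 186 187 187 186 184 187 188 187 186]
223 [106 143 140 139 137 137 139 139 139 136 136 139 140 141 140 139 140 139 138 141 117  92  93  91  89  92  95  91  89  89 114 187 187 183 188 189 187 186 187 185 185 185 189 189 187 187 188 190 188 185]
231 [ 76 187 1
[... 1506 characters left out ...]
93  91  89  96  91  93  90  95  86  90  95  92  92  94  91 113 182 181 177 183 181 185 185 190 186 188 189 191 190 190 188 115]
295 [ 80  81 178 186 182 184 188 188 184 186 185 186 184 187 190 188 189 113  93  92  92  96  91  92  92  93  91  91  92  94  91  89  91  90 178 187 184 189 185 185 183 189 188 188 189 190 191 187 177 109]
303 [ 82  81 171 186 181 185 188 186 185 185 184 184 185 187 190 189 189 124 116  66  70  79  79  74  75  78  76  74  78  76  79  67  66 159 165 186 184 188 183 184 187 187 187 189 188 191 191 186 151 117]
[323 247]
sat col [92 88 88 94 92 91 88 88 85 88 91 86 86 88 88 89 87 82 87 90 87 70 63 65 63 64 69 68 68 67 69 71 87 88 89 83 72 72 85 92 91 72 70 71 65 67 70]
```

Tab's top face is at cols 314–335, rows 228–265, as predicted within ~1 mm. Descend and grip.

```bash
python3 -m crank '[{"delta_rot":[0,0,0],"xyz":[-0.0043,0.003,0.04],"fingers":-1},{"delta_rot":[0,0,0],"xyz":[-0.0043,0.003,0.08],"fingers":-1},{"delta_rot":[0,0,0],"xyz":[-0.0043,0.003,0.112],"fingers":-1},{"delta_rot":[0,0,0],"xyz":[-0.0043,0.003,0.112],"fingers":-1}]'
python3 -m crank '[{"delta_rot":[0,0,0],"xyz":[0,0,0],"fingers":1},{"delta_rot":[0,0,0],"xyz":[0,0,0],"fingers":1},{"delta_rot":[0,0,0],"xyz":[0,0,0],"fingers":1},{"delta_rot":[0,0,0],"xyz":[0,0,0],"fingers":1},{"delta_rot":[0,0,0],"xyz":[0,0,0],"fingers":1},{"delta_rot":[0,0,0],"xyz":[0,0,0],"fingers":1},{"delta_rot":[0,0,0],"xyz":[0,0,0],"fingers":1},{"delta_rot":[0,0,0],"xyz":[0,0,0],"fingers":1}]' 40
python3 - <<'E'
from h import *
np.set_printoptions(linewidth=260,precision=4,suppress=True)
o=telemetry.get_obs();M=toolto([0,0,0])[1].as_matrix();print(o['q'],M)
E
```

```text
t: 24.6
eef_pos: [0.4324, 0.0074, 0.0274]
tool_rot: [-0.002, -0.063, 0.998, -0.0]
contact_force: [-0.9, -0.2, 0.8]
gripper_width: 0.999
grasp_force: 0.0
t: 25.4
eef_pos: [0.4336, 0.007, 0.0301]
tool_rot: [0.001, -0.062, 0.998, 0.0]
contact_force: [-1.9, -0.8, 9.0]
gripper_width: 0.147
grasp_force: 40.2
[-0.1979  0.3524  0.044   2.2549 -0.0298  0.5334  1.5641] [[-0.9923 -0.124   0.0014]
 [-0.124   0.9923  0.0002]
 [-0.0014 -0.     -1.    ]]
```

```bash
python3 -m crank '[{"delta_rot":[0,0,0],"xyz":[-0.004,0.008,-0.002],"fingers":1},{"delta_rot":[0,0,1],"xyz":[-0.012,0.022,-0.002],"fingers":1},{"delta_rot":[0,0,2],"xyz":[-0.022,0.04,-0.002],"fingers":1},{"delta_rot":[0,0,3.5],"xyz":[-0.032,0.058,-0.002],"fingers":1},{"delta_rot":[0,0,5],"xyz":[-0.042,0.077,-0.002],"fingers":1},{"delta_rot":[0,0,6.5],"xyz":[-0.052,0.096,-0.002],"fingers":1},{"delta_rot":[0,0,7.8],"xyz":[-0.062,0.113,-0.002],"fingers":1},{"delta_rot":[0,0,7.8],"xyz":[-0.0673,0.1242,-0.002],"fingers":1},{"delta_rot":[0,0,7.8],"xyz":[-0.0673,0.1242,-0.002],"fingers":1},{"delta_rot":[0,0,7.8],"xyz":[-0.0673,0.1242,-0.002],"fingers":1}]' 40
python3 - <<'E'
from h import *
np.set_printoptions(linewidth=260,precision=4,suppress=True)
o=telemetry.get_obs();M=toolto([0,0,0])[1].as_matrix();print(o['eef_pos'],M[:,0],np.degrees(np.arctan2(-M[1,0],-M[0,0])))
c=viewer.read_camera('wrist'); np.save('w15.npy',c,allow_pickle=True); h=c['img'].astype(int); g=h.mean(2).astype(int); s=h.max(2)-h.min(2)
u=np.array([1,-.012]);v=np.array([.012,1]);t=o['eef_pos'][:2]
for a,b,z in ((53,-16,.08),(130,-16,.08),(53,16,.08),(130,16,.08),(165,-40,.01),(165,40,.01)): print(a,b,proj(c,[*(t+u*a/1e3+v*b/1e3),z]))
for y in (270,290,300,310,320,330): print(y,g[y,240:400:2])
E
```

```text
t: 26.4
eef_pos: [0.4842, 0.1391, 0.0311]
tool_rot: [0.0, 0.005, 1.0, 0.0]
contact_force: [-0.1, 1.3, -5.6]
gripper_width: 0.153
grasp_force: 39.2
[0.4842 0.1391 0.0311] [-1.      0.0092 -0.0004] -0.527628057582487
53 -16 [280.9822 447.7556]
130 -16 [286.18   570.7133]
53 16 [359.5025 447.9325]
130 16 [353.1057 570.8568]
165 -40 [259.7715 493.8797]
165 40 [378.9217 494.1563]
270 [ 90  91 113 152 153 151 150 147 151 150 151 152 151 152 150 148 148 147 151 152 151 153 155 153 150 153 151 151 151 153 152 121 102 101 101  99  96  99 100  99  98 100  99  99  96 100 115 133 195 200 202 195 199 202 202 202 198 199 202 201 196 198 200 199
 199 200 201 201 199 200 200 203 202 202 201 198 198 136 127 125]
290 [ 90  93  89 141 204 203 199 196 196 198 201 200 201 199 198 197 198 194 199 198 200 201 204 202 201 201 201 198 200 201 154  98 101 101  97 101  96 101 100 100  99 102 101 100  99  98 100 118 133 198 201 197 198 202 201 201 199 199 203 200 197 200 199 198
 200 202 201 201 200 200 203 203 203 203 200 198 182 113 111 111]
300 [ 91  90  91  97 194 203 178 182 198  95  94  96  98  98  96  71
[... 539 characters left out ...]
6 202 203 203 203 202 199 197 124 122 121 124]
320 [ 88  86  89  88 131 187 184 182 179 181 185 187  48  32  26  27  29  27  30  21  55  84  83  85  80  85  83  87  29  22  19 132 147 151 151 151 151 150 151 155 153 152 152 151 149 147 145 137 103  14  16  32  84  86  85  83  86  84  85  36  34  23  30  24
  22  25  36 103 204 203 203 203 202 199 199 200 110 112 110 110]
330 [ 85  85  83  85  77 146 154 152 151 150 129  29  23  21  21  27  17  22  26  41  87  82  82  85  88  86  85  48  24  21  22 130 150 152 154 151 151 149 148 148 149 151 151 153 152 150 151 138  86   2  22  15  77  80  84  82  82  83  85  82  26  19  19  26
  27  24  21  21  20 201 203 203 202 201 199 171 121 122 121 119]
```

Run:
```python
from h import *
np.set_printoptions(precision=4,suppress=True)
c=np.load('w15.npy',allow_pickle=True).item()
g=cv2.GaussianBlur(c['img'],(1,3),0).astype(float).mean(2)
# subpixel plate edges: strongest gradient near expected columns
L=[];Rr=[]
for y in range(284,332,4):
    d=np.abs(np.diff(g[y])); 
    a=238+np.argmax(d[238:256]); b=384+np.argmax(d[384:402])
    f=lambda k:(np.arange(k-1,k+2)*d[k-1:k+2]).sum()/d[k-1:k+2].sum()+.5
    L.append(onz(c,(f(a),y),.01)[:2]); Rr.append(onz(c,(f(b),y),.01)[:2])
L=np.array(L);Rr=np.array(Rr)
for n,P in (('L',L),('R',Rr)):
    p=np.polyfit(P[:,0],P[:,1],1); r=P[:,1]-np.polyval(p,P[:,0]); print(n,np.degrees(np.arctan(p[0])),P[:,1].mean(),P[:,0].mean(),r.std())
m=(L+Rr)/2; p=np.polyfit(m[:,0],m[:,1],1); print('mid',np.degrees(np.arctan(p[0])),m.mean(0))
# rear edge row
d=np.abs(np.diff(g[150:290,280])); print('rear rows',150+np.argsort(d)[-4:])
for r in 150+np.argsort(d)[-4:]: print(onz(c,(280,r+.5),.01))
```

```text
L -0.1494323566507783 0.09857386229456923 0.508298559196246 5.6481238086472246e-05
R -0.09082332667127295 0.17807014041841596 0.5090341650235501 7.469295177171653e-05
mid -0.12015154583031608 [0.5087 0.1383]
rear rows [279 278 231 232]
[0.4925 0.1174 0.01  ]
[0.4919 0.1174 0.01  ]
[0.4656 0.1184 0.01  ]
[0.4662 0.1184 0.01  ]
```

```bash
python3 -m crank '[{"delta_rot":[0,0,0.3],"xyz":[-0.01,0,0.001],"fingers":1},{"delta_rot":[0,0,0.5],"xyz":[-0.02,0,0.001],"fingers":1},{"delta_rot":[0,0,0.5],"xyz":[-0.03,0,0.001],"fingers":1},{"delta_rot":[0,0,0.5],"xyz":[-0.04,0,0.001],"fingers":1},{"delta_rot":[0,0,0.5],"xyz":[-0.05,0,0.001],"fingers":1},{"delta_rot":[0,0,0.5],"xyz":[-0.06,0,0.001],"fingers":1},{"delta_rot":[0,0,0.5],"xyz":[-0.07,0,0.001],"fingers":1},{"delta_rot":[0,0,0.5],"xyz":[-0.08,0,0.001],"fingers":1}]' 40
python3 -m crank '[{"delta_rot":[0,0,0],"xyz":[-0.008,0,0],"fingers":1},{"delta_rot":[0,0,0],"xyz":[-0.016,0,0],"fingers":1},{"delta_rot":[0,0,0],"xyz":[-0.016,0,0],"fingers":1}]' 40
```

```text
t: 27.25
eef_pos: [0.5552, 0.1372, 0.0299]
tool_rot: [-0.009, 0.01, 1.0, -0.001]
contact_force: [-21.2, -0.1, 18.7]
gripper_width: 0.151
grasp_force: 42.1
t: 27.55
eef_pos: [0.5789, 0.1368, 0.03]
tool_rot: [-0.001, 0.01, 1.0, -0.0]
contact_force: [-4.3, 0.2, 0.7]
gripper_width: 0.15
grasp_force: 39.9
```

```bash
python3 -m crank '[{"delta_rot":[0,0,0],"xyz":[-0.006,0,0],"fingers":1},{"delta_rot":[0,0,0],"xyz":[-0.013,0,0],"fingers":1},{"delta_rot":[0,0,0],"xyz":[-0.02,0,0],"fingers":1},{"delta_rot":[0,0,0],"xyz":[-0.027,0,0],"fingers":1},{"delta_rot":[0,0,0],"xyz":[-0.034,0,0],"fingers":1},{"delta_rot":[0,0,0],"xyz":[-0.04,0,0],"fingers":1},{"delta_rot":[0,0,0],"xyz":[-0.04,0,0],"fingers":1}]' 40
python3 -m crank '[{"delta_rot":[0,0,0],"xyz":[-0.006,0,0],"fingers":1},{"delta_rot":[0,0,0],"xyz":[-0.013,0,0],"fingers":1},{"delta_rot":[0,0,0],"xyz":[-0.02,0,0],"fingers":1},{"delta_rot":[0,0,0],"xyz":[-0.026,0,0],"fingers":1},{"delta_rot":[0,0,0],"xyz":[-0.031,0,0],"fingers":1},{"delta_rot":[0,0,0],"xyz":[-0.031,0,0],"fingers":1},{"delta_rot":[0,0,0],"xyz":[-0.031,0,0],"fingers":1}]' 40
```

```text
t: 28.25
eef_pos: [0.6186, 0.1362, 0.03]
tool_rot: [-0.002, 0.01, 1.0, -0.0]
contact_force: [-6.1, 0.9, 1.6]
gripper_width: 0.152
grasp_force: 40.1
t: 28.95
eef_pos: [0.6493, 0.1358, 0.03]
tool_rot: [-0.002, 0.01, 1.0, -0.0]
contact_force: [-5.9, 1.4, 2.3]
gripper_width: 0.151
grasp_force: 40.0
```

Smooth with ~6 N drag. The last ~10 mm go slowly, until the end stop is felt.

```bash
python3 -m crank '[{"delta_rot":[0,0,0],"xyz":[-0.002,0,0],"fingers":1},{"delta_rot":[0,0,0],"xyz":[-0.004,0,0],"fingers":1},{"delta_rot":[0,0,0],"xyz":[-0.006,0,0],"fingers":1},{"delta_rot":[0,0,0],"xyz":[-0.006,0,0],"fingers":1}]' 40
python3 -m crank '[{"delta_rot":[0,0,0],"xyz":[-0.002,0,0],"fingers":1},{"delta_rot":[0,0,0],"xyz":[-0.004,0,0],"fingers":1},{"delta_rot":[0,0,0],"xyz":[-0.004,0,0],"fingers":1}]' 40
python3 -m crank '[{"delta_rot":[0,0,0],"xyz":[-0.002,0,0],"fingers":1},{"delta_rot":[0,0,0],"xyz":[-0.004,0,0],"fingers":1},{"delta_rot":[0,0,0],"xyz":[-0.004,0,0],"fingers":1}]' 40
```

```text
t: 29.35
eef_pos: [0.6543, 0.1357, 0.03]
tool_rot: [-0.003, 0.01, 1.0, -0.0]
contact_force: [-8.6, 1.4, 3.7]
gripper_width: 0.153
grasp_force: 40.4
t: 29.65
eef_pos: [0.6583, 0.1357, 0.03]
tool_rot: [-0.003, 0.01, 1.0, -0.0]
contact_force: [-8.4, 1.3, 4.8]
gripper_width: 0.152
grasp_force: 40.4
t: 29.95
eef_pos: [0.6583, 0.1356, 0.03]
tool_rot: [-0.007, 0.01, 1.0, -0.0]
contact_force: [-21.0, -0.8, 15.3]
gripper_width: 0.148
grasp_force: 41.7
```

```bash
python3 -m crank '[{"delta_rot":[0,0,0],"xyz":[0.002,0,0],"fingers":1},{"delta_rot":[0,0,0],"xyz":[0.003,0,0],"fingers":1},{"delta_rot":[0,0,0],"xyz":[0.003,0,0],"fingers":-0.2},{"delta_rot":[0,0,0],"xyz":[0.003,0,0],"fingers":-0.2},{"delta_rot":[0,0,0],"xyz":[0.003,0,0],"fingers":-0.2},{"delta_rot":[0,0,0],"xyz":[0.003,0,0],"fingers":-0.2}]' 40
python3 -m crank '[{"delta_rot":[0,0,0],"xyz":[0,0,-0.03],"fingers":-0.2},{"delta_rot":[0,0,0],"xyz":[0,0,-0.07],"fingers":-0.2},{"delta_rot":[0,0,0],"xyz":[0.02,0,-0.11],"fingers":-0.2},{"delta_rot":[0,0,0],"xyz":[0.04,0,-0.15],"fingers":-0.2},{"delta_rot":[0,0,0],"xyz":[0.06,0,-0.2],"fingers":-0.2},{"delta_rot":[0,0,0],"xyz":[0.06,0,-0.23],"fingers":-0.2},{"delta_rot":[0,0,0],"xyz":[0.06,0,-0.23],"fingers":-0.2}]'
python3 - <<'E'
from h import *
np.set_printoptions(linewidth=260,precision=4,suppress=True)
c=viewer.read_camera('wrist'); np.save('w16.npy',c,allow_pickle=True); g=c['img'].mean(2); gi=g.astype(int)
u=np.array([1,-.012]);v=np.array([.012,1]);t=np.array([.656,.1362])
for a in (-12,12):
    for b in (-7,7): print('tab',a,b,proj(c,[*(t+u*a/1e3+v*b/1e3),.078]))
for a,b in ((-15,-40),(-15,40),(30,-40),(30,40)): print('plate',a,b,proj(c,[*(t+u*a/1e3+v*b/1e3),.01]))
for a in (55,85):
    for b in (-16,16): print('spindle',a,b,proj(c,[*(t+u*a/1e3+v*b/1e3),.08]))
p=proj(c,[*t,.078]).astype(int); print(p)
for y in range(p[1]-24,p[1]+28,4): print(y,gi[y,p[0]-24:p[0]+26:1])
ps=proj(c,[*(t+u*.068),.085]).astype(int); print('spindle',ps)
for y in range(ps[1]-8,ps[1]+9,4): print(y,gi[y,ps[0]-26:ps[0]+28])
q=proj(c,[*(t+u*-.015+v*.02),.01]); col=int(q[0]); print('rear edge col',col,'exp',q[1],gi[int(q[1])-12:int(q[1])+13,col])
E
```

```text
t: 30.55
eef_pos: [0.6628, 0.1354, 0.0304]
tool_rot: [0.001, 0.01, 1.0, -0.0]
contact_force: [1.0, 0.1, -0.6]
gripper_width: 0.605
grasp_force: 0.0
t: 31.25
eef_pos: [0.6051, 0.1378, 0.2666]
tool_rot: [0.005, 0.01, 1.0, 0.002]
contact_force: [-0.0, -0.1, 0.4]
gripper_width: 0.597
grasp_force: 0.0
tab -12 -7 [311.1795 238.1651]
tab -12 7 [325.6799 238.033 ]
tab 12 -7 [311.5388 261.3824]
tab 12 7 [325.759  261.2532]
plate -15 -40 [282.8302 217.5176]
plate -15 40 [353.7649 216.8703]
plate 30 -40 [284.2582 254.9913]
plate 30 40 [353.0404 254.3656]
spindle 55 -16 [303.2584 301.7385]
spindle 55 16 [334.7965 301.4528]
spindle 85 -16 [303.8815 327.7039]
spindle 85 16 [334.6644 327.4256]
[318 249]
225 [150 146 150 151 151 154 155 153 153 153 152 151 154 153 155 152 143 112 103 101  99  97  99 101 102 101 100 100 117 164 194 197 202 200 198 200 202 202 200 201 201 201 199 199 200 200 200 200 202 202]
229 [150 148 150 152 151 152 153 154 153 152 153 153 151 153 154 153 130 106 100  99 101 102 104  97 101 100 100 101 111 148 191 197 202 201 199 200 202 203 200 201 201 202 196 198 199 199 199 202
[... 2846 characters left out ...]
 183 182 179 181 181 181 181 185 185 184 184 174 167 159 162 167 160 161 156 156 155 155 152 153 156 152 153 121]
319 [199 197 199 200 196 200 200 196 184 132 105 155 181 186 182 183 180 180 179 177 177 179 177 177 179 181 182 181 181 181 181 181 182 184 185 184 184 175 164 161 191 201 199 199 197 199 168 152 149 150 155 155 152 124]
323 [198 198 198 199 197 198 200 197 195 141 106 147 179 184 184 183 180 181 179 178 178 176 179 178 179 180 183 181 180 181 181 180 180 184 185 184 182 174 164 162 193 199 198 201 197 199 169 153 151 152 155 154 144 128]
rear edge col 336 exp 217.02529536555136 [116 118 117 117 116 116 117 115 114  87  99 126 195 197 197 199 198 199 199 197 199 200 196 199 196]
```

The camera agrees with the model at home (tab cols 310–325, rows 239–261). The flat is symmetric with ~2.5 px rims on both sides, and the gripper is clear. Handing in.

```bash
python3 -c "
from station import job
print(job.hand_in())"
```

```text
the job is handed in; nothing more can be done
None
```

I turned the spindle's flat up to within about 2°, slid the tray under the bridge until it met the end stop, then released it. The job was handed in at about 31 s of 72 s; the hand-in gave no verdict.

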